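# Thread the antenna tube out of the transport case

## Robot

A 7-joint arm with a two-finger parallel gripper is mounted at the origin on the work surface. World frame = base frame: x ahead of the robot, y to its left, z up, the work surface at z = 0. Lengths are in m, angles in rad, forces in N, time in s.
With the tool pointing down it reaches from about 0.4 to 0.875 m from the base axis. Payload 19.3 kg.
Tool frame: the origin (TCP) lies at the very end of the fingers, on their centre line; the grasp point (between the pads) lies 19 mm behind it (bot.pinch_z is the distance from the TCP to the grasp point, in m); y points along the fingers, x is the direction in which the jaws open and shut, and the axes are right-handed (so a half turn about y gives the same grasp; the last joint's range is limited). The gripper opens to 85 mm and grips with 20 to 120 N. Pads are 22 mm wide; open, the fingers measure 114 mm over their backs; the gripper's body (76 mm by 85 mm) begins 54 mm behind the grasp point. The pads swing forward as they close: fully open they stand 13 mm farther back than shut.
Start: joints at [-1.201, 0.521, -0.036, 1.599, 0.021, 1.021, -0.113], TCP at [0.266, 0.566, 0.199] pointing down, gripper open.
Joint ranges: [-2.91, 2.91], [-0.3, 2.13], [-1.5, 1.42], [0.17, 2.43], [-1.26, 4.41], [0.16, 1.93], [-2.52, 2.52]. Speed limits (rad/s): [1.89, 1.89, 2.39, 2.39, 3.01, 3.01, 3.01].

## Interface

Orientations are given as [roll, pitch, yaw] about the fixed x, y, z axes, in that order (R = Rz(yaw) Ry(pitch) Rx(roll)).
In Python, from workcell import bot gives the robot as it stands. The module is installed in compiled form; this text tells all that it offers.
- The arm moves only by the tool arm_command, never from a script. Its argument "moves" is a list of rows, each an object of numbers: "rx", "ry", "rz": the turn, a rotation vector about the tool's x, y, z in rad; "x", "y", "z": the shift along the tool's x, y, z in cm; "gripper": the opening, from -1 (shut) to 1 (fully open). In form: [{"rx": .., "ry": .., "rz": .., "x": .., "y": .., "z": .., "gripper": ..}, ...]. A call has 1 to 5 rows; each row is the pose to reach, as a shift and turn from the pose commanded when the call began, along the tool's axes at that moment; what a row does not reach only later rows make up. A row lasts 1/12 s, in which the tool goes at most 41.7 mm and 7.16 degrees, less where a joint would pass 70% of its speed; a pose out of reach is approached as far as the arm can. A call with a gripper value outside its range is refused whole. The fingers move at their own pace and stop on an object; "squeeze" is the grip in N (left out, the last holds). Time passes only in rows, so rows that repeat a pose let the fingers close. It gives the time, the measured TCP pose, the force and the opening at its end, in the units of the state.
- bot.observe(): the state, without advancing time (a new reading comes with each control period).
- bot.grab_frame(name): name is "side" or "top"; returns (picture, depth): 400x640x3 uint8, red, green, blue; 400x640 float32, m along the optical axis (not along the pixel's ray), 0 where there is no reading.
- bot.camera_model(name): a dict with "vfov" (degrees; the focal length in pixels is half the picture's height over the tangent of half this angle, whatever the lens; pixels are square), "cx", "cy" (the principal point, pixels), "extrinsics" (4x4, takes a point from camera to world coordinates). Camera axes: x right, y down, z forward; pixel columns grow to the right and rows downward; lengths in m; the calibration is good to about 2 mm. A picture is of the moment at which its call begins. camera_model takes no time and is no camera call.
- bot.job_done(): hands the job in, once; it reports no verdict.
Trained networks look in the newest picture that a camera, given by its name, has taken for a name from the list of things; names that differ only in an ending like _2 or _b are one class to them, and where a whole thing is asked for, a point or a joint stands for the part that bears it (a point fixed in the world has none). Each returns a list of dicts, best first, with "p" (0 to 1); they miss things now and then, are a little off and sometimes report something else, mostly with a low value. They report only what shows in the picture. A call takes as long as a camera call.
- bot.spot_in(name, camera): "box" ([left, top, right, bottom] in pixels, round what is visible of it).
- bot.masks_of(name, camera): "mask" (400x640 bool, what is visible of it) and "box" ([left, top, right, bottom] in pixels, round what is visible of it).
The state is a dict: "clock": time; "qpos": joint angles; "qd": joint speeds; "joint_efforts": joint torques, N m; "position": TCP position; "tool_rot": TCP orientation; "force": force on the tool from outside, world axes, zero at the start; "moment": the same for the moment, N m; "grip_width": finger opening in m.
Only numpy, scipy, OpenCV 4.12 (cv2) and the standard library are available. Lean on these libraries where they do the work, as an engineer would, in place of code of your own. Each camera call takes 0.05 s, during which the arm holds its last target.

## Task

Swing the case's cam lock arm aside, off the window in the deck, until it lies about along the case. Then take the long white antenna tube out through that window, which is shorter than the tube, so it has to be tilted and come out one end first. Finish still holding the tube in the gripper, still and in the air, with every part of it at least 5 cm higher than the top of the case, and leave everything else on the bench and on the case where it is.

Things in the scene. Friction and masses are not known exactly. Their poses are not given: they have to be found in the camera images.
- case: Fixed grey aluminium case, 365 (x) x 200 (y) x 68 high; origin: centre of its underside, +x roughly away from the robot. Floor and walls 4 thick. A 4 thick deck (underside at height 64) covers it but for one window. Empty cavity under the deck: x -178.5 to 178.5, y +-96; 126 of it lies hidden on the window's -x side, only 61 on the +x side, so only the tube's +x end can be brought into the window. (mm)
- tube: Loose white plastic antenna tube, plain round, 22 diameter, 250 long, about 70 g, lying on the saddles inside the case along the case's x, its middle seen in the window and both ends hidden under the deck. Origin: its centre (height 40 at the start); x along its length (same sense as the case's x at the start). (mm)
- tube_far (a point): Centre of the tube's +x end face (125 from its centre). (mm)
- tube_near (a point): Centre of the tube's -x end face (125 from its centre). (mm)
- window (a point): Centre of the window in the deck, at the deck's top (height 68), at the case's x +32.5, y 0. The window is 170 along the case's x and 120 along its y: shorter than the tube even across its diagonal. (mm)
- saddle_near (a point): Top centre of the nearer of two rubber saddles on the case floor under the tube, at the case's x -37.5, height 29; 12 thick in x, 60 wide in y. Two cheeks on it, 25 apart and 12 higher, keep the tube at the case's y = 0. (mm)
- saddle_far (a point): The same on the other saddle, at the case's x +102.5. (mm)
- cam_pivot (a point): Pivot (vertical axis) of the cam lock arm, on the deck beside the window at the case's x +62, y +75, height 68. (mm)
- cam_stud (a point): Centre of the top of the upright stud at the arm's free end, 95 from the pivot, 36 above the deck's top. The stud is a round black pin, 16 diameter, 26 of it free above the arm; it can be pinched or pushed. (mm)
- cam_arm (a joint): Angle of the cam lock arm (steel bar 16 wide, its top 10 above the deck): 0 = it points to the case's -y, across the window over the tube; it turns counter-clockwise seen from above (towards the case's +x) up to a stop at 1.6, where it lies along the case beside the window. Starts at 0 to 0.3. Light friction (about 0.5 N at the stud), stays where it is left. (mm, rad)
- heatsink: Bystander: finned copper heat sink 40 x 40 x 24, loose on the deck near the case's -x end. Origin: centre of its underside. (mm)
- frame: Bystander: black carbon drone frame with four motor stubs, about 240 across, 33 high, left of the case. Origin: centre of its underside. (mm)
- pad: Bystander: yellow rubber battery pad 80 x 40 x 6. Origin: centre of its underside. (mm)
- battery: Bystander: grey battery 75 x 36 x 34. Origin: centre of its underside. (mm)
- driver: Bystander: screwdriver lying on the bench, left.
- cup: Bystander: small steel cup, 70 across, 50 high. Origin: centre of its underside. (mm)
- motor: Bystander: small dark motor bell, 28 across, 20 high. Origin: centre of its underside. (mm)

How it is judged:
On the way, in this order (a step that is already met when the one before it is completed fails the run):
1. the cam arm is swung aside (value of joint cam_arm above 1.2 rad), for 0.1 s.
2. the tube comes out leaning: one end above the deck, the other still below it (((height (world z) of tube_far above 0.082 m and height (world z) of tube_near below 0.062 m) or (height (world z) of tube_near above 0.082 m and height (world z) of tube_far below 0.062 m))), for 0.05 s.
At the end, for the whole second after the job is handed in: The gripper holds the tube still (under 3 cm/s), both its end centres more than 12.3 cm above the bench (5.5 cm above the case's top), not touching the case, with the cam arm turned past 1.2 rad (height (world z) of each of tube_far, tube_near above 0.123 m and value of joint cam_arm above 1.2 rad and contact force between tube and the fingers above 0.5 N and contact force between tube and case below 0.1 N and linear speed of tube below 0.03 m/s); the arm keeps its last pose, push and grip.
It fails at once if something else on the bench or the case is moved more than 3 cm (distance of any of heatsink, frame, pad, battery, driver, cup, motor from where it was at the start of the episode above 0.03 m).
It also fails if it takes over 53 s, if anything falls off the work surface, if the arm or the gripper's body presses on something with over 40 N, if the wrist force passes 120 N, or if a joint passes its speed limit or range.

## Working session

There is one attempt and no reset: what is moved stays moved. The work goes in short steps, Python scripts to look and compute and a tool call to move; the robot and the scene stay as the last step left them, time stands still between calls to the robot, and variables do not carry over. Pictures are saved under pics/ and viewed, and the job is handed in when it is done.

Besides the shell and the picture viewer there is one more tool, called after "Call:" in YAML: its name, and indented under it one key for each argument. arm_command: Moves the arm, as the interface text tells. Its arguments: {"type":"object","properties":{"moves":{"type":"array"},"squeeze":{"type":"number"}},"required":["moves"]}

```bash
mkdir -p pics; ls; python3 - <<'E'
from workcell import bot
import cv2
s=bot.observe()
for k,v in s.items(): print(k,v)
for n in ("side","top"):
    p,d=bot.grab_frame(n); cv2.imwrite(f"pics/{n}0.png",p[:,:,::-1]); print(n,bot.camera_model(n))
print(bot.pinch_z)
E
```

```text
pics
clock 0.0
qpos [-1.20118421  0.52197196 -0.03630363  1.59999079  0.02118316  1.02107932
 -0.11277592]
qd [ 4.30514248e-04  6.15760335e-04 -1.25569379e-03  7.79614386e-04
 -4.31917101e-04  8.60928039e-04 -2.63054655e-05]
joint_efforts [-1.32689926e-03 -9.27099895e+01  1.97946489e+00 -3.69933307e+01
  1.77598209e-02  8.14142200e-03 -5.31245576e-05]
position [0.2659971  0.56517794 0.19805837]
tool_rot [-1.57086885e+00  1.06258944e-03  1.13096854e+00]
force [0.09809247 0.32472336 0.45167877]
moment [ 0.0166962  -0.03857216 -0.03262003]
grip_width 0.08555864436154408
side {'vfov': 55.83042818986112, 'cx': 323.24831246017305, 'cy': 198.94258415204854, 'extrinsics': array([[ 0.78188188, -0.39418871,  0.48298653,  0.07515156],
       [-0.6233351 , -0.50757946,  0.59482472, -0.52346063],
       [ 0.01068085, -0.76614512, -0.64257884,  0.67454424],
       [ 0.        ,  0.        ,  0.        ,  1.        ]])}
top {'vfov': 44.00366804943173, 'cx': 319.1760323157227, 'cy': 201.17216466267095, 'extrinsics': array([[ 0.00641463, -0.99196362,  0.12636071,  0.35816624],
       [-0.99994929, -0.00538198,  0.00851194,  0.01024127],
       [-0.00776347, -0.12640891, -0.99194784,  1.54370211],
       [ 0.        ,  0.        ,  0.        ,  1.        ]])}
0.0187
```

View pics/side0.png

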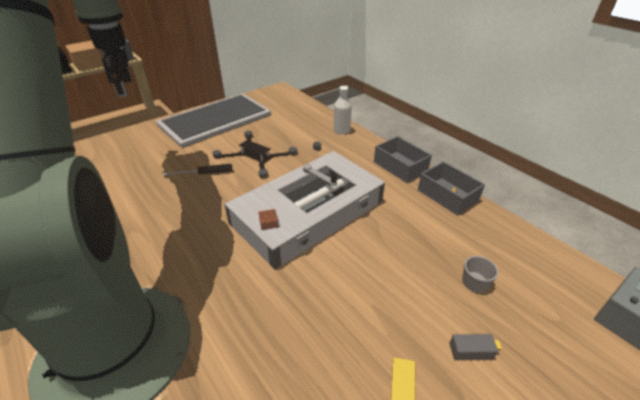

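View pics/top0.png

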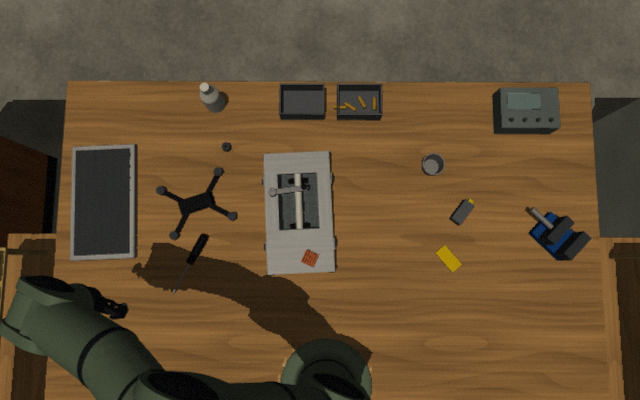

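```bash
cat > h.py <<'E'
from workcell import bot
import cv2, numpy as np
from scipy.spatial.transform import Rotation as Ro
def cloud(n):
    p,d=bot.grab_frame(n); c=bot.camera_model(n)
    f=200/np.tan(np.radians(c['vfov']/2)); v,u=np.mgrid[:400,:640]
    X=np.stack([(u-c['cx'])/f*d,(v-c['cy'])/f*d,d],-1)
    E=c['extrinsics']; W=X@E[:3,:3].T+E[:3,3]; W[d==0]=np.nan
    return p,d,W
def px(n,P):
    c=bot.camera_model(n); f=200/np.tan(np.radians(c['vfov']/2)); E=c['extrinsics']
    q=(np.atleast_2d(P)-E[:3,3])@E[:3,:3]; return np.c_[q[:,0]/q[:,2]*f+c['cx'],q[:,1]/q[:,2]*f+c['cy']]
E
python3 - <<'E'
from h import *
for n in ("top","side"):
    p,d,W=cloud(n)
    for name in ("case","tube","cam_arm","cam_stud","heatsink"):
        r=bot.masks_of(name,n)
        for x in r[:2]:
            m=x['mask']; w=W[m]; print(n,name,round(x['p'],2),x['box'],m.sum(),np.nanmedian(w,0).round(3))
        if name=="case" and r:
            w=W[r[0]['mask']]; w=w[np.isfinite(w).all(1)]
            t=w[(w[:,2]>.060)&(w[:,2]<.076)]; print(len(t),np.median(t[:,2]))
            rect=cv2.minAreaRect(t[:,:2].astype(np.float32)*1000); print(rect)
        if name=="tube" and r:
            w=W[r[0]['mask']]; w=w[np.isfinite(w).all(1)]; print(np.percentile(w[:,2],[5,25,50,75,95]))
    s=5; q=p[(130 if n=="top" else 140):(290 if n=="top" else 270),(240 if n=="top" else 210):(360 if n=="top" else 400)]
    cv2.imwrite(f"pics/{n}1.png",cv2.resize(q,None,fx=4 if n=="side" else 3.7,fy=4 if n=="side" else 3.7,interpolation=cv2.INTER_CUBIC)[:,:,::-1])
E
```

```text
top case 0.77 [265.2, 152.0, 336.6, 274.4] 7492 [0.514 0.088 0.066]
top case 0.63 [271.7, 181.3, 304.7, 196.2] 205 [0.578 0.121 0.078]
5450 0.06690811557636
((514.3797607421875, 84.60389709472656), (365.0830383300781, 208.91531372070312), 2.883178472518921)
top tube 0.84 [296.1, 173.0, 305.1, 230.8] 388 [0.537 0.085 0.047]
[0.03494777 0.04349713 0.04736013 0.04999473 0.05404795]
top cam_arm 0.72 [269.0, 184.3, 305.8, 199.3] 207 [0.578 0.121 0.078]
top cam_stud 0.71 [268.1, 184.1, 307.6, 195.9] 257 [0.579 0.123 0.077]
top cam_stud 0.67 [423.9, 152.0, 445.4, 177.5] 418 [ 0.671 -0.333  0.018]
top heatsink 0.24 [267.4, 185.9, 308.5, 195.4] 239 [0.578 0.123 0.077]
side case 0.75 [225.7, 147.3, 386.7, 266.9] 9432 [0.483 0.051 0.068]
5457 0.0691379483519794
((516.6787109375, 82.02536010742188), (369.6898498535156, 209.35682678222656), 3.046644449234009)
side tube 0.96 [295.4, 177.2, 347.6, 209.3] 370 [0.554 0.08  0.049]
side tube 0.47 [223.4, 150.7, 383.1, 271.4] 9386 [0.483 0.049 0.068]
[0.04045382 0.04518371 0.04887249 0.05136232 0.05290993]
side cam_arm 0.53 [304.8, 164.5, 338.1, 186.8] 221 [0.58  0.102 0.08 ]
side cam_stud 0.67 [300.7, 164.6, 336.1, 185.0] 243 [0.58  0.108 0.08 ]
side cam_stud 0.37 [162.3, 162.0, 233.1, 178.9] 335 [0.397 0.393 0.02 ]
side heatsink 0.65 [259.4, 212.4, 275.7, 227.2] 308 [0.373 0.037 0.09 ]
```

```bash
ls pics
```

```text
side0.png
side1.png
top0.png
top1.png
```

View pics/side1.png

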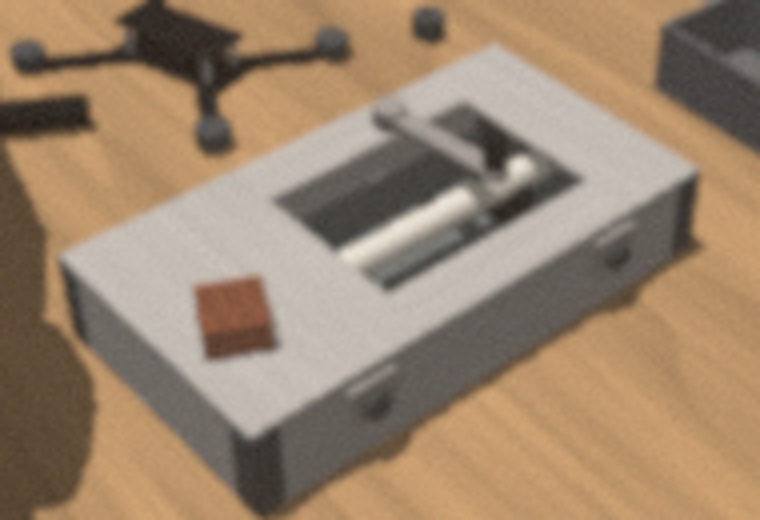

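View pics/top1.png

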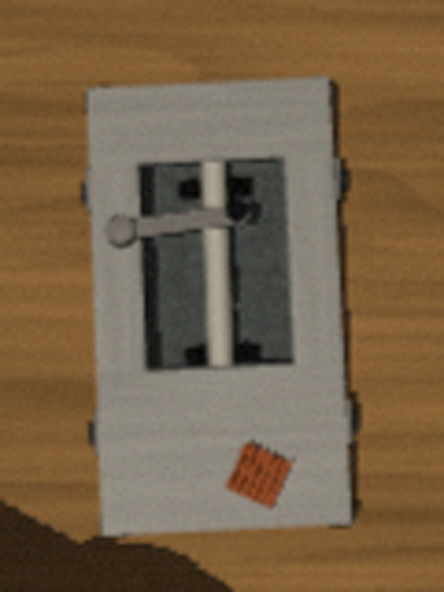

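```bash
cat >> h.py <<'E'
def case(c,yaw):
    R=Ro.from_euler('z',yaw).as_matrix()
    return lambda P: (np.atleast_2d(P)/1000.)@R.T+np.array([c[0],c[1],0])
def rect(x0,x1,y0,y1,z): return np.array([[x0,y0,z],[x1,y0,z],[x1,y1,z],[x0,y1,z]],float)
E
python3 - <<'E'
from h import *
# window & deck edges from top-view depth: deck mask
for n in ("top","side"):
    p,d,W=cloud(n)
    m=(W[...,2]>.058)&(W[...,2]<.076)&(W[...,0]>.3)&(W[...,0]<.74)&(W[...,1]>-.06)&(W[...,1]<.22)
    pts=W[m][:,:2]
    yaw=np.radians(2.95)
    c,s=np.cos(yaw),np.sin(yaw)
    for dy in (2,2.5,3,3.5,4):
        a=np.radians(dy);q=pts@np.array([[np.cos(a),-np.sin(a)],[np.sin(a),np.cos(a)]])
        print(n,dy,[np.percentile(q[:,i],[.3,99.7]).round(4) for i in (0,1)])
    C=case((.515,.083),yaw)
    im=cv2.resize(p,None,fx=5,fy=5,interpolation=cv2.INTER_CUBIC)[:,:,::-1].copy()
    for r in (rect(-182.5,182.5,-100,100,68),rect(-52.5,117.5,-60,60,68)):
        k=((px(n,C(r))+.5)*5).astype(int); cv2.polylines(im,[k],True,(0,0,255),1)
    k=((px(n,C([[62,75,78]]))+.5)*5).astype(int)[0]; cv2.circle(im,tuple(map(int,k)),4,(0,255,0),1)
    for th in (0,.1,.2,.3):
        k=((px(n,C([[62+95*np.sin(th),75-95*np.cos(th),104]]))+.5)*5).astype(int)[0]; cv2.circle(im,tuple(map(int,k)),3,(255,0,int(800*th)),1)
    im=im[720:1400,1270:1720] if n=="top" else im[730:1330,1120:1920]
    if n=="top": im=cv2.resize(im,None,fx=.88,fy=.88)
    cv2.imwrite(f"pics/{n}2.png",im)
E
```

```text
top 2 [array([0.3345, 0.6987]), array([-0.0355,  0.169 ])]
top 2.5 [array([0.3353, 0.6992]), array([-0.0397,  0.1636])]
top 3 [array([0.336 , 0.6996]), array([-0.0435,  0.1589])]
top 3.5 [array([0.3365, 0.7002]), array([-0.0478,  0.1551])]
top 4 [array([0.3367, 0.7008]), array([-0.0532,  0.1513])]
side 2 [array([0.3352, 0.7014]), array([-0.0399,  0.1667])]
side 2.5 [array([0.336 , 0.7017]), array([-0.0432,  0.1615])]
side 3 [array([0.3366, 0.702 ]), array([-0.0475,  0.1569])]
side 3.5 [array([0.3369, 0.7023]), array([-0.0521,  0.1527])]
side 4 [array([0.337 , 0.7027]), array([-0.0569,  0.1488])]
```

View pics/top2.png

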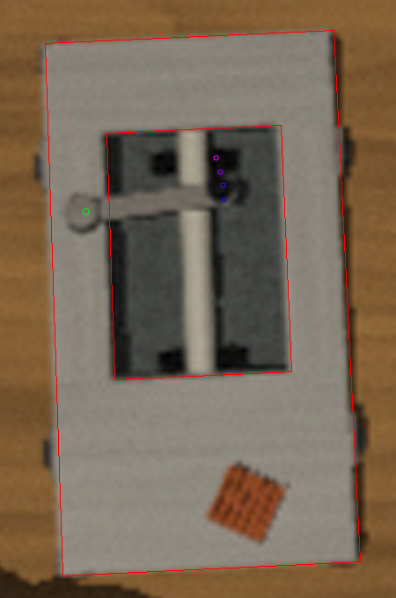

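View pics/side2.png

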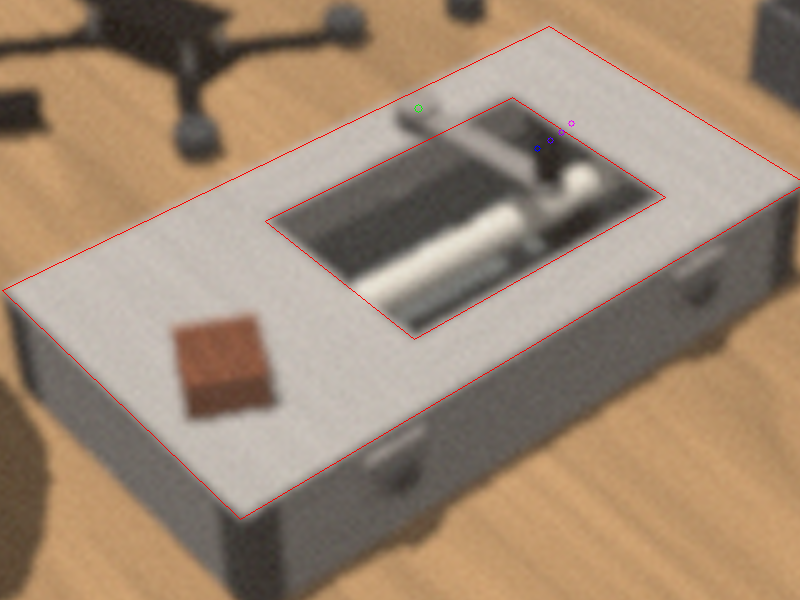

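```bash
cat >> h.py <<'E'
YAW=np.radians(2.95); C=case((.516,.083),YAW)
def goto(P,lean=0,worldpos=None):
    """P: TCP in case mm. lean rad: fingers tip toward +x. prints shift cm / rotvec in current tool axes"""
    s=bot.observe(); p=np.array(s['position']); R=Ro.from_euler('xyz',s['tool_rot'])
    T=C(P)[0]; Rt=Ro.from_euler('z',YAW)*Ro.from_euler('y',-lean)*Ro.from_euler('z',np.pi/2)*Ro.from_euler('x',-np.pi/2)
    sh=R.inv().apply(T-p)*100; rv=(R.inv()*Rt).as_rotvec()
    print('xyz cm',sh.round(2),'r',rv.round(3),'deg',np.degrees(np.linalg.norm(rv)).round(1),'| t',round(s['clock'],2),'F',np.round(s['force'],1),'w',round(s['grip_width'],4))
def grasp(G,lean=0):
    g=18.7; goto([G[0]+g*np.sin(lean),G[1],G[2]-g*np.cos(lean)],lean)
def where():
    s=bot.observe(); p=np.array(s['position']); R=Ro.from_euler('xyz',s['tool_rot']).as_matrix()
    Rc=Ro.from_euler('z',YAW).as_matrix(); q=Rc.T@(p-[.516,.083,0])*1000; y=Rc.T@R[:,1]
    print('TCP case',q.round(1),'grasp',(q-18.7*y).round(1),'down',y.round(3),'xax',(Rc.T@R[:,0]).round(3),'F',np.round(s['force'],1),'w',round(s['grip_width'],4),'t',round(s['clock'],2),'q',np.round(s['qpos'],2))
E
python3 -c "
from h import *
where();goto([24,-20,200])"
```

```text
TCP case [-224.7  494.7  198.6] grasp [-224.7  494.7  217.3] down [-0. -0. -1.] xax [ 0.472  0.882 -0.   ] F [ 0.7 -0.4 -0.1] w 0.0852 t 0.8 q [-1.2   0.52 -0.04  1.6   0.02  1.02 -0.11]
xyz cm [-33.65  -0.14 -46.21] r [ 0.    -0.491 -0.   ] deg 28.2 | t 0.8 F [ 0.7 -0.4 -0.1] w 0.0852
```

Call:
arm_command:
  moves:
    - {"x": -12, "y": 0, "z": -16.5, "ry": -0.17, "gripper": -1}
    - {"x": -12, "y": 0, "z": -16.5, "ry": -0.17, "gripper": -1}
    - {"x": -12, "y": 0, "z": -16.5, "ry": -0.17, "gripper": -1}
    - {"x": -12, "y": 0, "z": -16.5, "ry": -0.17, "gripper": -1}
    - {"x": -12, "y": 0, "z": -16.5, "ry": -0.17, "gripper": -1}

```text
invalid input at $.moves[0]: expected keys rx, ry, rz, x, y, z, gripper
```

```bash
python3 -c "
from h import *
where();goto([24,-20,200])"
```

```text
TCP case [-224.7  494.7  198.6] grasp [-224.7  494.7  217.3] down [-0. -0. -1.] xax [ 0.472  0.882 -0.   ] F [ 0.7 -0.4 -0.1] w 0.0852 t 0.8 q [-1.2   0.52 -0.04  1.6   0.02  1.02 -0.11]
xyz cm [-33.65  -0.14 -46.21] r [ 0.    -0.491 -0.   ] deg 28.2 | t 0.8 F [ 0.7 -0.4 -0.1] w 0.0852
```

Call:
arm_command:
  moves:
    - {"rx": 0, "ry": -0.49, "rz": 0, "x": -33.7, "y": 0, "z": -46.2, "gripper": -1}
    - {"rx": 0, "ry": -0.49, "rz": 0, "x": -33.7, "y": 0, "z": -46.2, "gripper": -1}
    - {"rx": 0, "ry": -0.49, "rz": 0, "x": -33.7, "y": 0, "z": -46.2, "gripper": -1}
    - {"rx": 0, "ry": -0.49, "rz": 0, "x": -33.7, "y": 0, "z": -46.2, "gripper": -1}
    - {"rx": 0, "ry": -0.49, "rz": 0, "x": -33.7, "y": 0, "z": -46.2, "gripper": -1}
  squeeze: 50

```text
clock: 1.22
position: [0.3667, 0.3811, 0.1987]
tool_rot: [-1.571, -0.0, 1.629]
force: [2.1, 1.3, 0.7]
grip_width: 0.0253
```

```bash
python3 -c "
from h import *
where();goto([24,-20,200])"
```

```text
TCP case [-133.8  305.4  198.7] grasp [-133.8  305.4  217.4] down [ 0.  0. -1.] xax [-0.007  1.     0.   ] F [2.1 1.3 0.7] w 0.0253 t 1.22 q [-0.82  0.37 -0.13  1.85  0.06  0.93  0.66]
xyz cm [-32.65  -0.13 -15.55] r [0.    0.007 0.   ] deg 0.4 | t 1.22 F [2.1 1.3 0.7] w 0.0253
```

Call:
arm_command:
  moves:
    - {"rx": 0, "ry": 0, "rz": 0, "x": -32.5, "y": 0, "z": -15.5, "gripper": -1}
    - {"rx": 0, "ry": 0, "rz": 0, "x": -32.5, "y": 0, "z": -15.5, "gripper": -1}
    - {"rx": 0, "ry": 0, "rz": 0, "x": -32.5, "y": 0, "z": -15.5, "gripper": -1}
    - {"rx": 0, "ry": 0, "rz": 0, "x": -32.5, "y": 0, "z": -15.5, "gripper": -1}
    - {"rx": 0, "ry": 0, "rz": 0, "x": -32.5, "y": 0, "z": -15.5, "gripper": -1}

```text
clock: 1.63
position: [0.4657, 0.1977, 0.1989]
tool_rot: [-1.571, -0.0, 1.621]
force: [0.5, 0.1, 0.5]
grip_width: 0.0002
```

```bash
python3 -c "
from h import *
where();goto([24,-20,200])"
```

```text
TCP case [-44.3 117.1 198.9] grasp [-44.3 117.1 217.6] down [ 0.001  0.    -1.   ] xax [0.001 1.    0.   ] F [0.5 0.1 0.5] w 0.0002 t 1.63 q [-0.48  0.33 -0.05  1.91  0.02  0.9   1.08]
xyz cm [-13.7   -0.11  -6.85] r [ 0.001 -0.001  0.   ] deg 0.1 | t 1.63 F [0.5 0.1 0.5] w 0.0002
```

Call:
arm_command:
  moves:
    - {"rx": 0, "ry": 0, "rz": 0, "x": -13.7, "y": 0, "z": -6.8, "gripper": -1}
    - {"rx": 0, "ry": 0, "rz": 0, "x": -13.7, "y": 0, "z": -6.8, "gripper": -1}
    - {"rx": 0, "ry": 0, "rz": 0, "x": -13.7, "y": 0, "z": -6.8, "gripper": -1}
    - {"rx": 0, "ry": 0, "rz": 0, "x": -13.7, "y": 0, "z": -6.8, "gripper": -1}
    - {"rx": 0, "ry": 0, "rz": 0, "x": -13.7, "y": 4, "z": -6.8, "gripper": -1}

```text
clock: 2.05
position: [0.5458, 0.0605, 0.1636]
tool_rot: [-1.581, 0.001, 1.614]
force: [0.6, 0.7, -0.1]
grip_width: -0.0
```

```bash
python3 -c "
from h import *
where();goto([24,-20,85])"
```

```text
TCP case [ 28.6 -24.1 163.6] grasp [ 28.4 -24.  182.3] down [ 0.011 -0.001 -1.   ] xax [ 0.009  1.    -0.001] F [ 0.6  0.7 -0.1] w -0.0 t 2.05 q [-0.22  0.44  0.    1.85  0.    0.84  1.39]
xyz cm [0.41 7.85 0.55] r [ 0.011 -0.009 -0.001] deg 0.8 | t 2.05 F [ 0.6  0.7 -0.1] w -0.0
```

Call:
arm_command:
  moves:
    - {"rx": 0, "ry": 0, "rz": 0, "x": 0, "y": 3.7, "z": 0, "gripper": -1}
    - {"rx": 0, "ry": 0, "rz": 0, "x": 0, "y": 7.3, "z": 0, "gripper": -1}
    - {"rx": 0, "ry": 0, "rz": 0, "x": 0, "y": 7.3, "z": 0, "gripper": -1}
    - {"rx": 0, "ry": 0, "rz": 0, "x": 0, "y": 7.3, "z": 0, "gripper": -1}

```text
clock: 2.38
position: [0.5391, 0.066, 0.0852]
tool_rot: [-1.568, 0.001, 1.621]
force: [-0.3, -0.3, 0.4]
grip_width: 0.0002
```

```bash
python3 - <<'E'
from h import *
where();goto([24,-20,85])
p,d,W=cloud("side"); cv2.imwrite("pics/side3.png",cv2.resize(p[130:270,220:400],None,fx=4,fy=4)[:,:,::-1])
E
```

```text
TCP case [ 22.2 -18.1  85.2] grasp [ 22.2 -18.1 103.9] down [-0.003 -0.001 -1.   ] xax [ 0.001  1.    -0.001] F [-0.3 -0.3  0.4] w 0.0002 t 2.38 q [-0.23  0.55 -0.01  1.91  0.    0.68  1.39]
xyz cm [-0.19  0.02 -0.18] r [-0.003 -0.001 -0.001] deg 0.2 | t 2.38 F [-0.3 -0.3  0.4] w 0.0002
```

View pics/side3.png

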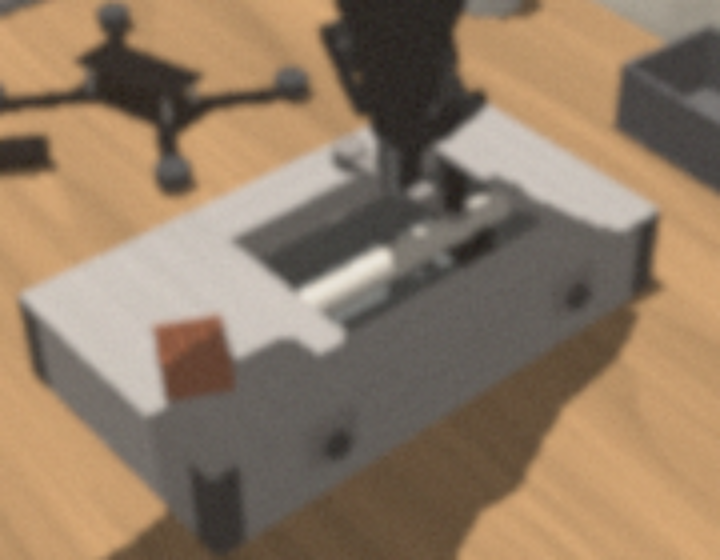

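Call:
arm_command:
  moves:
    - {"rx": 0, "ry": 0, "rz": 0, "x": -0.2, "y": 0, "z": -1.5, "gripper": -1}
    - {"rx": 0, "ry": 0, "rz": 0, "x": -0.3, "y": 0, "z": -3.0, "gripper": -1}
    - {"rx": 0, "ry": 0, "rz": 0, "x": -0.3, "y": 0, "z": -4.5, "gripper": -1}
    - {"rx": 0, "ry": 0, "rz": 0, "x": -0.2, "y": 0, "z": -5.9, "gripper": -1}
    - {"rx": 0, "ry": 0, "rz": 0, "x": 0.2, "y": 0, "z": -7.3, "gripper": -1}

```text
clock: 2.85
position: [0.6149, 0.0716, 0.089]
tool_rot: [-1.575, -0.0, 1.62]
force: [-0.7, -0.8, -0.2]
grip_width: -0.0
```

```bash
python3 - <<'E'
from h import *
where();
for t in (.5,.65,.8,.95,1.1,1.28): goto([62+97*np.sin(t),75-97*np.cos(t),85])
E
```

```text
TCP case [ 98.2 -16.5  89. ] grasp [ 98.1 -16.5 107.7] down [ 0.004  0.    -1.   ] xax [0.002 1.    0.   ] F [-0.7 -0.8 -0.2] w -0.0 t 2.85 q [-0.21  0.64 -0.    1.71  0.    0.79  1.41]
xyz cm [ 0.64  0.4  -1.03] r [ 0.004 -0.002  0.   ] deg 0.3 | t 2.85 F [-0.7 -0.8 -0.2] w -0.0
xyz cm [ 1.43  0.41 -2.25] r [ 0.004 -0.002  0.   ] deg 0.3 | t 2.85 F [-0.7 -0.8 -0.2] w -0.0
xyz cm [ 2.4   0.41 -3.34] r [ 0.004 -0.002  0.   ] deg 0.3 | t 2.85 F [-0.7 -0.8 -0.2] w -0.0
xyz cm [ 3.51  0.42 -4.27] r [ 0.004 -0.002  0.   ] deg 0.3 | t 2.85 F [-0.7 -0.8 -0.2] w -0.0
xyz cm [ 4.76  0.42 -5.02] r [ 0.004 -0.002  0.   ] deg 0.3 | t 2.85 F [-0.7 -0.8 -0.2] w -0.0
xyz cm [ 6.38  0.42 -5.66] r [ 0.004 -0.002  0.   ] deg 0.3 | t 2.85 F [-0.7 -0.8 -0.2] w -0.0
```

Call:
arm_command:
  moves:
    - {"rx": 0, "ry": 0, "rz": 0, "x": 0.6, "y": 0.1, "z": -1.3, "gripper": -1}
    - {"rx": 0, "ry": 0, "rz": 0, "x": 1.4, "y": 0.2, "z": -2.4, "gripper": -1}
    - {"rx": 0, "ry": 0, "rz": 0, "x": 2.4, "y": 0.2, "z": -3.4, "gripper": -1}
    - {"rx": 0, "ry": 0, "rz": 0, "x": 3.5, "y": 0.2, "z": -4.3, "gripper": -1}
    - {"rx": 0, "ry": 0, "rz": 0, "x": 4.7, "y": 0.2, "z": -5.0, "gripper": -1}

```text
clock: 3.27
position: [0.6622, 0.1219, 0.0871]
tool_rot: [-1.575, -0.001, 1.621]
force: [-0.8, 0.7, -1.2]
grip_width: 0.0
```

```bash
python3 - <<'E'
from h import *
where();
for t in (1.2,1.3): goto([62+97*np.sin(t),75-97*np.cos(t),85])
p,d,W=cloud("side"); cv2.imwrite("pics/side4.png",cv2.resize(p[130:270,220:400],None,fx=4,fy=4)[:,:,::-1])
E
```

```text
TCP case [148.   31.4  87.1] grasp [148.   31.4 105.8] down [ 0.004  0.001 -1.   ] xax [0.002 1.    0.001] F [-0.8  0.7 -1.2] w 0.0 t 3.27 q [-0.27  0.72  0.    1.56 -0.    0.86  1.35]
xyz cm [ 0.85  0.22 -0.43] r [ 0.004 -0.002  0.001] deg 0.2 | t 3.27 F [-0.8  0.7 -1.2] w 0.0
xyz cm [ 1.77  0.22 -0.74] r [ 0.004 -0.002  0.001] deg 0.2 | t 3.27 F [-0.8  0.7 -1.2] w 0.0
```

View pics/side4.png

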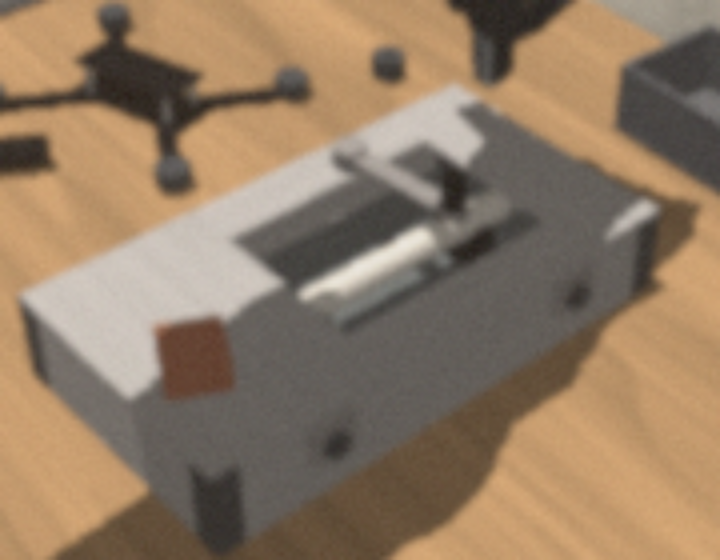

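```bash
python3 - <<'E'
from h import *
where()
s=bot.observe(); 
for P in (s['position'],[.539,.066,.085]): print(((px("side",P)-[220,130])*4).round())
p,d,W=cloud("side")
for v in range(140,152): print(v,[tuple(W[v,u].round(3)) for u in (338,342,346)])
pt,dt,Wt=cloud("top"); print(px("top",s['position']))
cv2.imwrite("pics/top4.png",cv2.resize(pt[130:290,240:360],None,fx=3.7,fy=3.7)[:,:,::-1])
E
```

```text
TCP case [148.8  34.8  87. ] grasp [148.7  34.8 105.7] down [ 0.004  0.002 -1.   ] xax [-0.001  1.     0.002] F [-2.4  3.8  0.9] w 0.0001 t 3.32 q [-0.28  0.72  0.    1.55 -0.    0.86  1.35]
[[483. 116.]]
[[395. 228.]]
140 [(np.float64(0.652), np.float64(0.128), np.float64(0.151)), (np.float64(0.656), np.float64(0.117), np.float64(0.154)), (np.float64(0.667), np.float64(0.113), np.float64(0.152))]
141 [(np.float64(0.651), np.float64(0.127), np.float64(0.148)), (np.float64(0.656), np.float64(0.117), np.float64(0.152)), (np.float64(0.666), np.float64(0.112), np.float64(0.15))]
142 [(np.float64(0.652), np.float64(0.128), np.float64(0.144)), (np.float64(0.657), np.float64(0.118), np.float64(0.147)), (np.float64(0.664), np.float64(0.11), np.float64(0.149))]
143 [(np.float64(0.653), np.float64(0.129), np.float64(0.14)), (np.float64(0.658), np.float64(0.119), np.float64(0.143)), (np.float64(0.664), np.float64(0.109), np.float64(0.146))]
144 [(np.float64(0.652), np.float64(0.128), np.float64(0.138)), (np.float64(0.656), np.float64(0.116), np.float64(0.143)), (np.float64(0.666), np.float64(0.
[... 618 characters left out ...]
float64(0.125)), (np.float64(0.658), np.float64(0.118), np.float64(0.128)), (np.float64(0.675), np.float64(0.12), np.float64(0.121))]
149 [(np.float64(0.779), np.float64(0.27), np.float64(0.001)), (np.float64(0.657), np.float64(0.116), np.float64(0.127)), (np.float64(0.797), np.float64(0.251), np.float64(0.004))]
150 [(np.float64(0.776), np.float64(0.267), np.float64(0.0)), (np.float64(nan), np.float64(nan), np.float64(nan)), (np.float64(0.795), np.float64(0.248), np.float64(0.003))]
151 [(np.float64(0.772), np.float64(0.261), np.float64(0.001)), (np.float64(0.782), np.float64(0.254), np.float64(0.001)), (np.float64(0.793), np.float64(0.246), np.float64(0.001))]
[[285.1935427  161.61329409]]
```

View pics/top4.png

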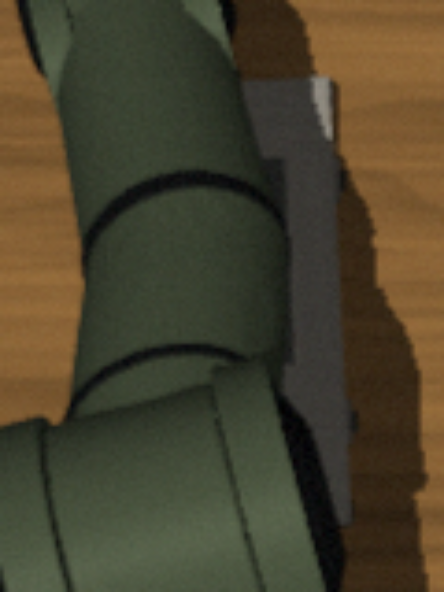

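```bash
python3 - <<'E'
from h import *
print(px("side",[.266,.566,.199]),px("side",[.266,.566,.235]))
p=cv2.imread("pics/side0.png"); cv2.imwrite("pics/s0c.png",cv2.resize(p[20:120,70:190],None,fx=6,fy=6))
p,d,W=cloud("side"); cv2.imwrite("pics/side5.png",cv2.resize(p[100:180,290:400],None,fx=7,fy=7,interpolation=cv2.INTER_CUBIC)[:,:,::-1])
where()
m=(W[...,2]>.1)&(W[...,2]<.25)&(W[...,0]>.58)&(W[...,0]<.75)&(W[...,1]>.03)&(W[...,1]<.22)
for a in np.arange(.1,.25,.01):
    k=m&(W[...,2]>a)&(W[...,2]<a+.01); q=W[k]
    if len(q): print(a.round(2),len(q),q.min(0).round(3),q.max(0).round(3))
E
```

```text
[[130.14832967 103.69076913]] [[125.92227899  91.35512764]]
TCP case [146.8  31.   85.9] grasp [146.7  31.  104.6] down [ 0.003  0.    -1.   ] xax [0.001 1.    0.   ] F [ 0.  -1.4  0.6] w 0.0004 t 3.47 q [-0.27  0.72  0.    1.56 -0.    0.86  1.35]
0.1 25 [0.581 0.059 0.1  ] [0.593 0.073 0.108]
0.12 17 [0.649 0.109 0.121] [0.671 0.126 0.129]
0.13 33 [0.649 0.106 0.13 ] [0.668 0.135 0.14 ]
0.14 35 [0.65  0.106 0.14 ] [0.67  0.127 0.15 ]
0.15 28 [0.649 0.107 0.15 ] [0.667 0.13  0.16 ]
0.16 43 [0.647 0.09  0.16 ] [0.671 0.149 0.17 ]
0.17 77 [0.647 0.083 0.17 ] [0.675 0.157 0.18 ]
0.18 91 [0.643 0.074 0.18 ] [0.679 0.166 0.19 ]
0.19 101 [0.644 0.065 0.19 ] [0.679 0.176 0.2  ]
0.2 125 [0.643 0.059 0.2  ] [0.678 0.18  0.21 ]
0.21 133 [0.641 0.059 0.21 ] [0.677 0.179 0.22 ]
0.22 127 [0.639 0.071 0.22 ] [0.67  0.165 0.23 ]
0.23 64 [0.648 0.077 0.23 ] [0.673 0.14  0.24 ]
0.24 41 [0.627 0.082 0.24 ] [0.674 0.129 0.25 ]
```

View pics/s0c.png

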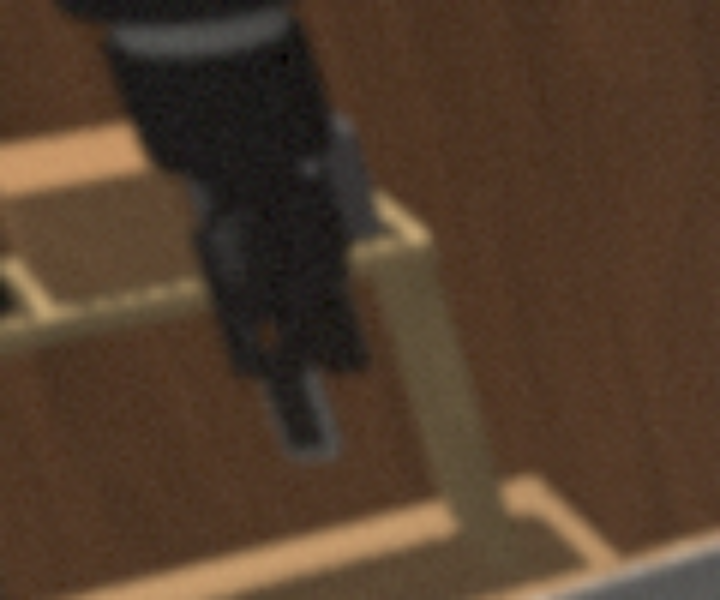

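View pics/side5.png

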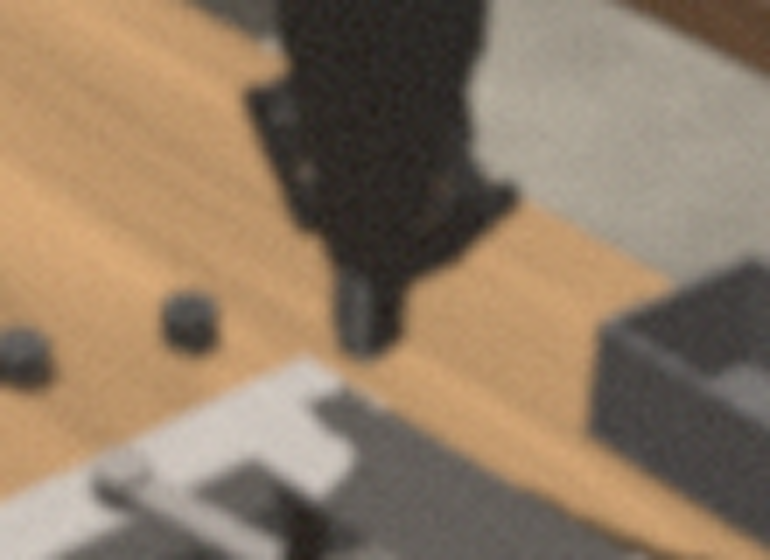

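```bash
sed -i "s|p=np.array(s\['position'\]); R=Ro.from_euler('xyz',s\['tool_rot'\])|p=np.array(s['position'])-OFF*Ro.from_euler('xyz',s['tool_rot']).as_matrix()[:,1]; R=Ro.from_euler('xyz',s['tool_rot'])|" h.py; echo "OFF=.035" >> h.py
python3 - <<'E'
from h import *
where(); goto([24,-20,121]);goto([24,-20,86])
E
```

```text
TCP case [146.7  31.  120.9] grasp [146.7  31.  139.6] down [ 0.003  0.    -1.   ] xax [0.001 1.    0.   ] F [ 0.  -1.4  0.6] w 0.0004 t 3.47 q [-0.27  0.72  0.    1.56 -0.    0.86  1.35]
xyz cm [-5.11 -0.04 12.27] r [ 0.003 -0.001  0.   ] deg 0.2 | t 3.47 F [ 0.  -1.4  0.6] w 0.0004
xyz cm [-5.11  3.46 12.27] r [ 0.003 -0.001  0.   ] deg 0.2 | t 3.47 F [ 0.  -1.4  0.6] w 0.0004
```

Call:
arm_command:
  moves:
    - {"rx": 0, "ry": 0, "rz": 0, "x": -5, "y": -0.5, "z": 4, "gripper": -1}
    - {"rx": 0, "ry": 0, "rz": 0, "x": -5, "y": -0.5, "z": 8, "gripper": -1}
    - {"rx": 0, "ry": 0, "rz": 0, "x": -5, "y": -0.5, "z": 12.3, "gripper": -1}
    - {"rx": 0, "ry": 0, "rz": 0, "x": -5, "y": -0.5, "z": 12.3, "gripper": -1}
    - {"rx": 0, "ry": 0, "rz": 0, "x": -5, "y": 0, "z": 12.3, "gripper": -1}

```text
clock: 3.88
position: [0.5372, 0.0635, 0.0859]
tool_rot: [-1.572, 0.0, 1.619]
force: [0.7, -0.4, 0.5]
grip_width: -0.0003
```

Call:
arm_command:
  moves:
    - {"rx": 0, "ry": 0, "rz": 0, "x": 0, "y": 1.5, "z": 0, "gripper": -1}
    - {"rx": 0, "ry": 0, "rz": 0, "x": 0, "y": 3.0, "z": 0, "gripper": -1}
    - {"rx": 0, "ry": 0, "rz": 0, "x": 0, "y": 3.0, "z": 0, "gripper": -1}
    - {"rx": 0, "ry": 0, "rz": 0, "x": 0, "y": 3.0, "z": 0, "gripper": -1}

```text
clock: 4.22
position: [0.5401, 0.0647, 0.0541]
tool_rot: [-1.571, 0.0, 1.62]
force: [0.3, 0.0, 0.8]
grip_width: -0.0
```

```bash
python3 - <<'E'
from h import *
where(); goto([24,-20,86])
p,d,W=cloud("side"); cv2.imwrite("pics/side6.png",cv2.resize(p[130:230,260:380],None,fx=6,fy=6,interpolation=cv2.INTER_CUBIC)[:,:,::-1])
E
```

```text
TCP case [ 23.1 -19.5  89.1] grasp [ 23.1 -19.5 107.8] down [-0. -0. -1.] xax [ 0.002  1.    -0.   ] F [0.3 0.  0.8] w -0.0 t 4.22 q [-0.22  0.6  -0.01  1.93  0.01  0.62  1.39]
xyz cm [-0.05  0.31 -0.09] r [-0.    -0.002 -0.   ] deg 0.1 | t 4.22 F [0.3 0.  0.8] w -0.0
```

View pics/side6.png

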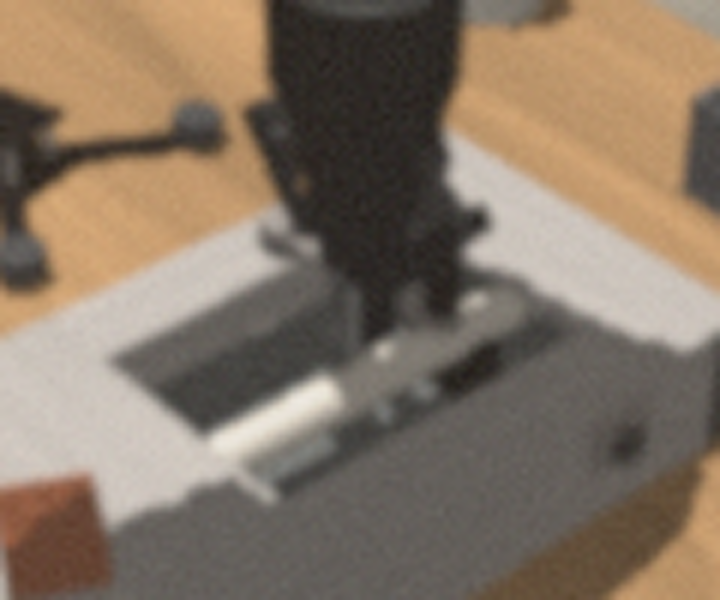

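```bash
python3 - <<'E'
from h import *
print((px("side",C([[23,-19.5,89],[23,-19.5,54]]))-[260,130])*6)
for t in (.0,.2,.5,.65,.8,.95,1.1,1.28): goto([62+97*np.sin(t),75-97*np.cos(t),87])
E
```

```text
[[356.98450067 334.65154526]
 [356.63453506 398.89064332]]
xyz cm [-0.26  0.25 -3.86] r [ 0.001 -0.002 -0.   ] deg 0.1 | t 4.27 F [0.2 0.3 0.6] w -0.0002
xyz cm [-0.06  0.26 -5.78] r [ 0.001 -0.002 -0.   ] deg 0.1 | t 4.27 F [0.2 0.3 0.6] w -0.0002
xyz cm [ 0.94  0.26 -8.5 ] r [ 0.001 -0.002 -0.   ] deg 0.1 | t 4.27 F [0.2 0.3 0.6] w -0.0002
xyz cm [ 1.73  0.26 -9.72] r [ 0.001 -0.002 -0.   ] deg 0.1 | t 4.27 F [0.2 0.3 0.6] w -0.0002
xyz cm [  2.69   0.26 -10.81] r [ 0.001 -0.002 -0.   ] deg 0.1 | t 4.27 F [0.2 0.3 0.6] w -0.0002
xyz cm [  3.81   0.26 -11.74] r [ 0.001 -0.002 -0.   ] deg 0.1 | t 4.27 F [0.2 0.3 0.6] w -0.0002
xyz cm [  5.05   0.26 -12.49] r [ 0.001 -0.002 -0.   ] deg 0.1 | t 4.27 F [0.2 0.3 0.6] w -0.0002
xyz cm [  6.67   0.26 -13.14] r [ 0.001 -0.002 -0.   ] deg 0.1 | t 4.27 F [0.2 0.3 0.6] w -0.0002
```

Call:
arm_command:
  moves:
    - {"rx": 0, "ry": 0, "rz": 0, "x": -0.3, "y": 0.1, "z": -1.5, "gripper": -1}
    - {"rx": 0, "ry": 0, "rz": 0, "x": -0.3, "y": 0.1, "z": -2.7, "gripper": -1}
    - {"rx": 0, "ry": 0, "rz": 0, "x": -0.3, "y": 0.1, "z": -3.9, "gripper": -1}
    - {"rx": 0, "ry": 0, "rz": 0, "x": -0.1, "y": 0.1, "z": -5.0, "gripper": -1}
    - {"rx": 0, "ry": 0, "rz": 0, "x": 0.1, "y": 0.1, "z": -6.2, "gripper": -1}

```text
clock: 4.68
position: [0.6028, 0.0692, 0.0539]
tool_rot: [-1.572, -0.0, 1.621]
force: [-0.6, 0.2, -0.8]
grip_width: 0.0
```

```bash
python3 - <<'E'
from h import *
where()
for t in (.35,.5,.65,.8,.95,1.1,1.28): goto([62+97*np.sin(t),75-97*np.cos(t),87])
p,d,W=cloud("side"); cv2.imwrite("pics/side7.png",cv2.resize(p[130:230,260:380],None,fx=6,fy=6,interpolation=cv2.INTER_CUBIC)[:,:,::-1])
E
```

```text
TCP case [ 85.9 -18.3  88.9] grasp [ 85.9 -18.3 107.6] down [ 0.001  0.    -1.   ] xax [0.002 1.    0.   ] F [-0.6  0.2 -0.8] w 0.0 t 4.68 q [-0.21  0.67 -0.    1.76  0.    0.71  1.4 ]
xyz cm [ 0.22  0.19 -0.94] r [ 0.001 -0.002  0.   ] deg 0.1 | t 4.68 F [-0.6  0.2 -0.8] w 0.0
xyz cm [ 0.82  0.2  -2.26] r [ 0.001 -0.002  0.   ] deg 0.1 | t 4.68 F [-0.6  0.2 -0.8] w 0.0
xyz cm [ 1.61  0.2  -3.48] r [ 0.001 -0.002  0.   ] deg 0.1 | t 4.68 F [-0.6  0.2 -0.8] w 0.0
xyz cm [ 2.58  0.2  -4.56] r [ 0.001 -0.002  0.   ] deg 0.1 | t 4.68 F [-0.6  0.2 -0.8] w 0.0
xyz cm [ 3.7   0.2  -5.49] r [ 0.001 -0.002  0.   ] deg 0.1 | t 4.68 F [-0.6  0.2 -0.8] w 0.0
xyz cm [ 4.94  0.2  -6.25] r [ 0.001 -0.002  0.   ] deg 0.1 | t 4.68 F [-0.6  0.2 -0.8] w 0.0
xyz cm [ 6.56  0.2  -6.89] r [ 0.001 -0.002  0.   ] deg 0.1 | t 4.68 F [-0.6  0.2 -0.8] w 0.0
```

View pics/side7.png

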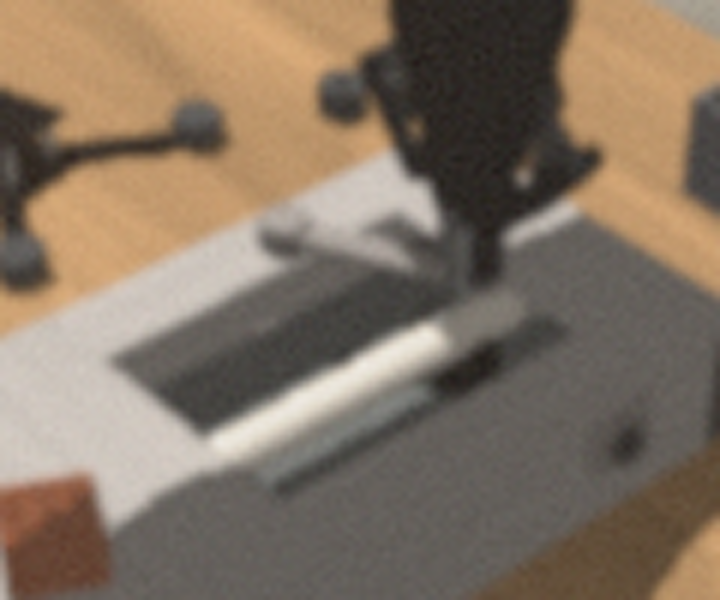

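The fingertips (about 480,270) now push the stud and the arm has turned. I'll carry on along the arc.

Call:
arm_command:
  moves:
    - {"rx": 0, "ry": 0, "rz": 0, "x": 0.4, "y": 0, "z": -1.2, "gripper": -1}
    - {"rx": 0, "ry": 0, "rz": 0, "x": 0.9, "y": 0, "z": -2.3, "gripper": -1}
    - {"rx": 0, "ry": 0, "rz": 0, "x": 1.6, "y": 0, "z": -3.5, "gripper": -1}
    - {"rx": 0, "ry": 0, "rz": 0, "x": 2.5, "y": 0, "z": -4.5, "gripper": -1}
    - {"rx": 0, "ry": 0, "rz": 0, "x": 3.6, "y": 0, "z": -5.4, "gripper": -1}

```text
clock: 5.15
position: [0.6547, 0.1075, 0.0537]
tool_rot: [-1.572, 0.0, 1.62]
force: [-0.4, -0.3, 0.1]
grip_width: 0.0002
```

```bash
python3 - <<'E'
from h import *
where()
for t in (1.1,1.2,1.28): goto([62+97*np.sin(t),75-97*np.cos(t),87])
E
```

```text
TCP case [139.7  17.3  88.7] grasp [139.7  17.3 107.4] down [ 0.001 -0.    -1.   ] xax [ 0.002  1.    -0.   ] F [-0.4 -0.3  0.1] w 0.0002 t 5.15 q [-0.25  0.75  0.    1.6  -0.    0.79  1.37]
xyz cm [ 1.37  0.17 -0.87] r [ 0.001 -0.002 -0.   ] deg 0.1 | t 5.15 F [-0.4 -0.3  0.1] w 0.0002
xyz cm [ 2.26  0.17 -1.26] r [ 0.001 -0.002 -0.   ] deg 0.1 | t 5.15 F [-0.4 -0.3  0.1] w 0.0002
xyz cm [ 2.99  0.17 -1.51] r [ 0.001 -0.002 -0.   ] deg 0.1 | t 5.15 F [-0.4 -0.3  0.1] w 0.0002
```

Call:
arm_command:
  moves:
    - {"rx": 0, "ry": 0, "rz": 0, "x": 0.7, "y": 0, "z": -0.5, "gripper": -1}
    - {"rx": 0, "ry": 0, "rz": 0, "x": 1.4, "y": 0, "z": -0.9, "gripper": -1}
    - {"rx": 0, "ry": 0, "rz": 0, "x": 2.2, "y": 0, "z": -1.2, "gripper": -1}
    - {"rx": 0, "ry": 0, "rz": 0, "x": 2.9, "y": 0, "z": -1.5, "gripper": -1}
    - {"rx": 0, "ry": 0, "rz": 0, "x": 2.9, "y": 0, "z": -1.5, "gripper": -1}

```text
clock: 5.57
position: [0.6675, 0.1396, 0.0528]
tool_rot: [-1.571, -0.001, 1.623]
force: [1.2, -0.3, -0.2]
grip_width: -0.0
```

```bash
python3 - <<'E'
from h import *
where()
p,d,W=cloud("side"); cv2.imwrite("pics/side8.png",cv2.resize(p[110:230,260:390],None,fx=5,fy=5,interpolation=cv2.INTER_CUBIC)[:,:,::-1])
for t in (1.2,1.3,1.4,1.5,1.6): print(t,((px("side",C([62+95*np.sin(t),75-95*np.cos(t),104]))-[260,110])*5).round())
E
```

```text
TCP case [154.2  48.7  87.8] grasp [154.2  48.7 106.5] down [ 0.     0.001 -1.   ] xax [-0.     1.     0.001] F [ 1.2 -0.3 -0.2] w -0.0 t 5.57 q [-0.29  0.77  0.    1.54 -0.    0.82  1.33]
1.2 [[400. 214.]]
1.3 [[393. 205.]]
1.4 [[384. 197.]]
1.5 [[374. 189.]]
1.6 [[363. 182.]]
```

View pics/side8.png

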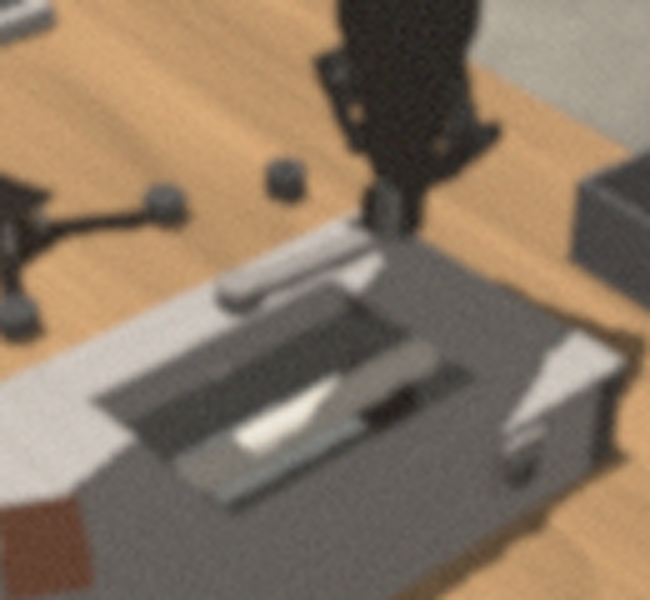

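Call:
arm_command:
  moves:
    - {"rx": 0, "ry": 0, "rz": 0, "x": -1.5, "y": -0.5, "z": 0.3, "gripper": -1}
    - {"rx": 0, "ry": 0, "rz": 0, "x": -2, "y": -4, "z": 1, "gripper": -0.3}
    - {"rx": 0, "ry": 0, "rz": 0, "x": -4, "y": -6, "z": 4, "gripper": 0.2}
    - {"rx": 0, "ry": 0, "rz": 0, "x": -4.9, "y": -6, "z": 8.2, "gripper": 0.2}
    - {"rx": 0, "ry": 0, "rz": 0, "x": -4.9, "y": -6, "z": 8.2, "gripper": 0.2}

```text
clock: 6.03
position: [0.5805, 0.0797, 0.1128]
tool_rot: [-1.565, 0.002, 1.618]
force: [0.3, 0.2, -0.0]
grip_width: 0.048
```

Call:
arm_command:
  moves:
    - {"rx": 0, "ry": 0, "rz": 0, "x": 0, "y": 0, "z": 0, "gripper": 0.2}
    - {"rx": 0, "ry": 0, "rz": 0, "x": 0, "y": 0, "z": 0, "gripper": 0.2}

```text
clock: 6.2
position: [0.5882, 0.0837, 0.1133]
tool_rot: [-1.572, 0.0, 1.62]
force: [0.1, -0.4, 0.6]
grip_width: 0.051
```

```bash
python3 - <<'E'
from h import *
where();goto([72,0,90]);goto([72,0,21])
p,d,W=cloud("side"); cv2.imwrite("pics/side9.png",cv2.resize(p[90:230,260:390],None,fx=4.2,fy=4.2,interpolation=cv2.INTER_CUBIC)[:,:,::-1])
q=W[120:200,290:380].reshape(-1,3); q=q[(q[:,2]>.115)]
cq=(q-[.516,.083,0])@Ro.from_euler('z',YAW).as_matrix()*1000
for a in range(115,230,10):
    k=cq[(cq[:,2]>a)&(cq[:,2]<a+10)]
    if len(k): print(a,len(k),np.percentile(k,3,axis=0).round(),np.percentile(k,97,axis=0).round())
print(((px("side",C([[72,0,148],[72,0,40]]))-[260,90])*4.2).round())
E
```

```text
TCP case [ 72.1  -3.  148.3] grasp [ 72.1  -3.  167. ] down [ 0.001 -0.    -1.   ] xax [ 0.002  1.    -0.   ] F [ 0.1 -0.4  0.6] w 0.051 t 6.2 q [-0.24  0.57  0.    1.76 -0.    0.8   1.38]
xyz cm [0.3  5.83 0.02] r [ 0.001 -0.002 -0.   ] deg 0.1 | t 6.2 F [ 0.1 -0.4  0.6] w 0.051
xyz cm [ 0.3  12.73  0.03] r [ 0.001 -0.002 -0.   ] deg 0.1 | t 6.2 F [ 0.1 -0.4  0.6] w 0.051
145 15 [ 63. -37. 150.] [ 81.  24. 155.]
155 57 [ 62. -43. 155.] [ 83.  28. 164.]
165 59 [ 61. -44. 165.] [ 83.  27. 175.]
175 65 [ 61. -44. 175.] [ 82.  28. 184.]
185 47 [ 60. -44. 186.] [ 82.  30. 195.]
195 114 [ 59. -62. 196.] [ 82.  47. 205.]
205 97 [ 59. -63. 205.] [ 82.  53. 215.]
215 142 [ 55. -67. 215.] [ 83.  52. 225.]
225 138 [ 55. -69. 225.] [ 85.  52. 235.]
[[291. 276.]
 [287. 418.]]
```

View pics/side9.png

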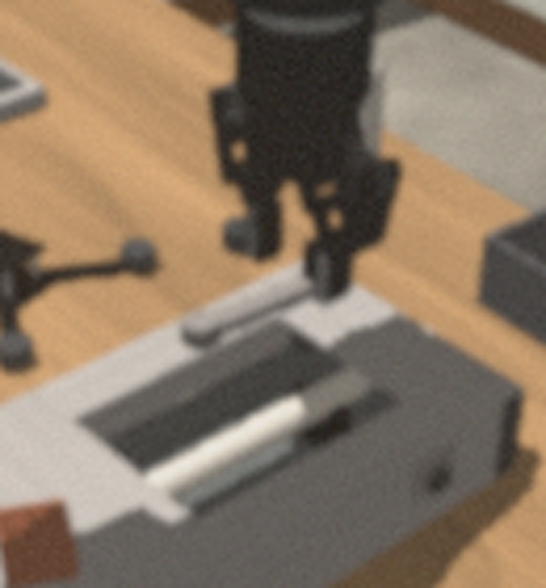

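Call:
arm_command:
  moves:
    - {"rx": 0, "ry": 0, "rz": 0, "x": 0.3, "y": 3, "z": 0, "gripper": -0.15}
    - {"rx": 0, "ry": 0, "rz": 0, "x": 0.3, "y": 6, "z": 0, "gripper": -0.15}
    - {"rx": 0, "ry": 0, "rz": 0, "x": 0.3, "y": 6, "z": 0, "gripper": -0.15}
    - {"rx": 0, "ry": 0, "rz": 0, "x": 0.3, "y": 6, "z": 0, "gripper": -0.15}

```text
clock: 6.58
position: [0.5875, 0.0874, 0.0517]
tool_rot: [-1.568, 0.001, 1.621]
force: [-0.8, -0.2, 0.7]
grip_width: 0.0363
```

```bash
python3 - <<'E'
from h import *
where();goto([72,0,26])
p,d,W=cloud("side"); cv2.imwrite("pics/side10.png",cv2.resize(p[90:230,260:390],None,fx=4.2,fy=4.2,interpolation=cv2.INTER_CUBIC)[:,:,::-1])
E
```

```text
TCP case [71.7  0.8 86.7] grasp [ 71.8   0.8 105.4] down [-0.003 -0.001 -1.   ] xax [ 0.001  1.    -0.001] F [-0.8 -0.2  0.7] w 0.0363 t 6.58 q [-0.25  0.66 -0.    1.79  0.    0.69  1.37]
xyz cm [-0.07  6.07 -0.05] r [-0.003 -0.001 -0.001] deg 0.2 | t 6.58 F [-0.8 -0.2  0.7] w 0.0363
```

View pics/side10.png

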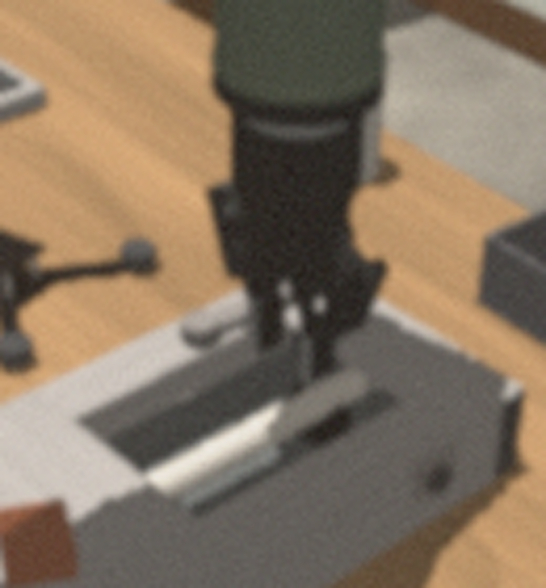

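Call:
arm_command:
  moves:
    - {"rx": 0, "ry": 0, "rz": 0, "x": -0.1, "y": 1.5, "z": 0, "gripper": -0.15}
    - {"rx": 0, "ry": 0, "rz": 0, "x": -0.1, "y": 2.6, "z": 0, "gripper": -0.15}
    - {"rx": 0, "ry": 0, "rz": 0, "x": -0.1, "y": 3.6, "z": 0, "gripper": -0.15}
    - {"rx": 0, "ry": 0, "rz": 0, "x": -0.1, "y": 3.6, "z": 0, "gripper": -0.15}

```text
clock: 6.97
position: [0.5873, 0.0866, 0.0155]
tool_rot: [-1.569, 0.0, 1.621]
force: [-0.6, 0.0, -0.4]
grip_width: 0.0362
```

```bash
python3 - <<'E'
from h import *
where();goto([72,0,26])
p,d,W=cloud("side"); cv2.imwrite("pics/side11.png",cv2.resize(p[90:230,260:390],None,fx=4.2,fy=4.2,interpolation=cv2.INTER_CUBIC)[:,:,::-1])
E
```

```text
TCP case [71.5 -0.1 50.5] grasp [71.5 -0.1 69.2] down [-0.002 -0.    -1.   ] xax [ 0.001  1.    -0.   ] F [-0.6  0.  -0.4] w 0.0362 t 6.97 q [-0.24  0.72 -0.    1.81  0.01  0.62  1.37]
xyz cm [ 0.01  2.45 -0.06] r [-0.002 -0.001 -0.   ] deg 0.1 | t 6.97 F [-0.6  0.  -0.4] w 0.0362
```

View pics/side11.png

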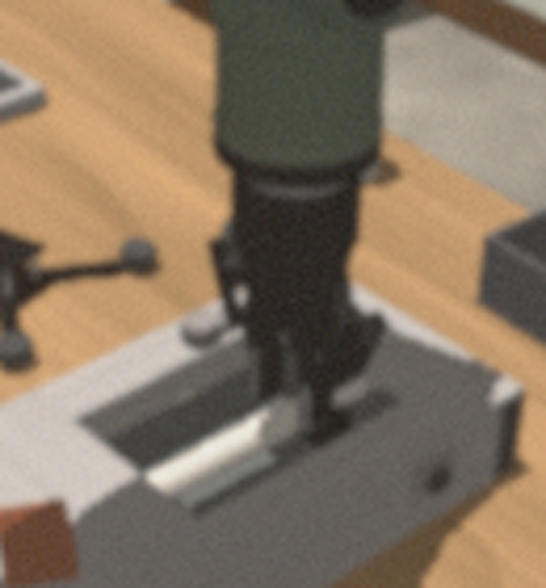

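Call:
arm_command:
  moves:
    - {"rx": 0, "ry": 0, "rz": 0, "x": 0, "y": 1.2, "z": 0, "gripper": -0.15}
    - {"rx": 0, "ry": 0, "rz": 0, "x": 0, "y": 2.2, "z": 0, "gripper": -0.15}
    - {"rx": 0, "ry": 0, "rz": 0, "x": 0, "y": 2.4, "z": 0, "gripper": -0.15}
    - {"rx": 0, "ry": 0, "rz": 0, "x": 0, "y": 2.4, "z": 0, "gripper": -0.15}

```text
clock: 7.35
position: [0.5873, 0.0865, -0.0083]
tool_rot: [-1.569, 0.0, 1.621]
force: [-0.8, 0.3, 0.3]
grip_width: 0.0363
```

```bash
python3 - <<'E'
from h import *
where();goto([72,0,26])
p,d,W=cloud("side"); cv2.imwrite("pics/side12.png",cv2.resize(p[90:230,260:390],None,fx=4.2,fy=4.2,interpolation=cv2.INTER_CUBIC)[:,:,::-1])
E
```

```text
TCP case [71.4 -0.1 26.7] grasp [71.5 -0.1 45.4] down [-0.001 -0.    -1.   ] xax [ 0.001  1.    -0.   ] F [-0.8  0.3  0.3] w 0.0363 t 7.35 q [-0.24  0.76 -0.01  1.81  0.01  0.57  1.37]
xyz cm [ 0.01  0.07 -0.06] r [-0.001 -0.001 -0.   ] deg 0.1 | t 7.35 F [-0.8  0.3  0.3] w 0.0363
```

View pics/side12.png

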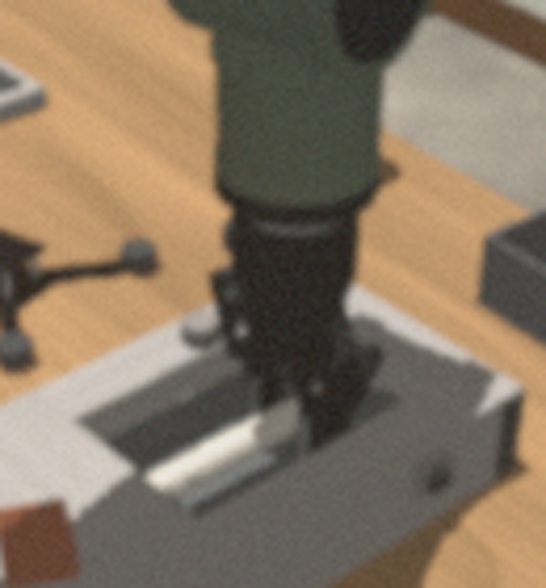

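Call:
arm_command:
  moves:
    - {"rx": 0, "ry": 0, "rz": 0, "x": 0, "y": 0, "z": 0, "gripper": -1}
    - {"rx": 0, "ry": 0, "rz": 0, "x": 0, "y": 0, "z": 0, "gripper": -1}
    - {"rx": 0, "ry": 0, "rz": 0, "x": 0, "y": 0, "z": 0, "gripper": -1}
    - {"rx": 0, "ry": 0, "rz": 0, "x": 0, "y": 0, "z": 0, "gripper": -1}
    - {"rx": 0, "ry": 0, "rz": 0, "x": 0, "y": -0.3, "z": 0, "gripper": -1}
  squeeze: 60

```text
clock: 7.82
position: [0.5877, 0.0874, -0.0044]
tool_rot: [-1.571, -0.001, 1.622]
force: [-0.4, 3.0, -2.0]
grip_width: 0.0201
```

```bash
python3 - <<'E'
from h import *
where()
E
```

```text
TCP case [71.9  0.7 30.6] grasp [71.9  0.7 49.3] down [-0.     0.001 -1.   ] xax [0.001 1.    0.001] F [-0.4  3.  -2. ] w 0.0201 t 7.82 q [-0.24  0.75 -0.01  1.81  0.01  0.58  1.37]
```

Call:
arm_command:
  moves:
    - {"rx": 0, "ry": 0, "rz": 0, "x": 0, "y": 0, "z": 1, "gripper": -1}
    - {"rx": 0, "ry": 0, "rz": 0, "x": 0, "y": 0, "z": 2, "gripper": -1}
    - {"rx": 0, "ry": 0, "rz": 0, "x": 0, "y": 0, "z": 3, "gripper": -1}
    - {"rx": 0, "ry": 0, "rz": 0, "x": 0, "y": 0, "z": 4, "gripper": -1}
    - {"rx": 0, "ry": 0, "rz": 0, "x": 0, "y": 0, "z": 5, "gripper": -1}

```text
clock: 8.23
position: [0.5384, 0.0846, -0.0037]
tool_rot: [-1.573, -0.001, 1.621]
force: [1.5, 3.6, -0.1]
grip_width: 0.0204
```

```bash
python3 - <<'E'
from h import *
where()
p,d,W=cloud("side"); cv2.imwrite("pics/side13.png",cv2.resize(p[90:230,260:390],None,fx=4.2,fy=4.2,interpolation=cv2.INTER_CUBIC)[:,:,::-1])
E
```

```text
TCP case [22.4  0.4 31.3] grasp [22.4  0.4 50. ] down [ 0.002  0.001 -1.   ] xax [0.001 1.    0.001] F [ 1.5  3.6 -0.1] w 0.0204 t 8.23 q [-0.26  0.7  -0.01  1.95  0.01  0.5   1.35]
```

View pics/side13.png

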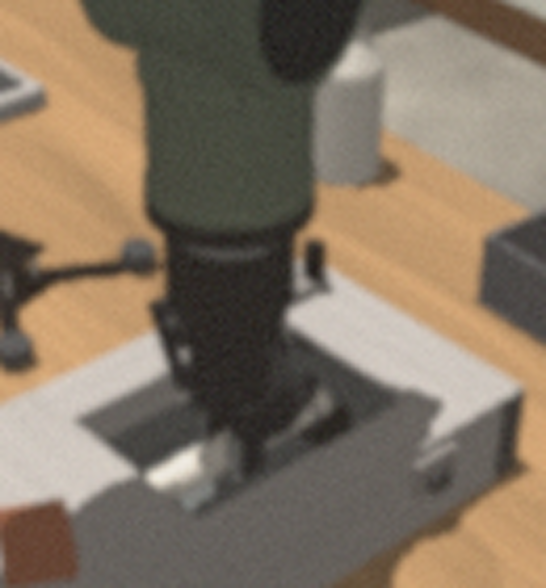

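```bash
python3 - <<'E'
from h import *
p,d,W=cloud("side")
for x in (90,100,110,117): print(x,((px("side",C([x,0,50]))-[260,90])*4.2).round())
cw=(W-[.516,.083,0])@Ro.from_euler('z',YAW).as_matrix()*1000
m=(abs(cw[...,1])<14)&(cw[...,2]>38)&(cw[...,2]<60)&(cw[...,0]<125)&(cw[...,0]>-60)
k=cw[m]; k=k[np.argsort(k[:,0])]; print(k[::6].round())
cv2.imwrite("pics/side14.png",cv2.resize(cv2.convertScaleAbs(p[160:220,290:370],alpha=1.6),None,fx=8,fy=8,interpolation=cv2.INTER_CUBIC)[:,:,::-1])
E
```

```text
90 [[308. 394.]]
100 [[320. 388.]]
110 [[331. 382.]]
117 [[339. 378.]]
[[-42.  -0.  55.]
 [-37. -11.  50.]
 [-35.  -3.  54.]
 [-33.  -1.  54.]
 [-31. -10.  49.]
 [-29. -12.  46.]
 [-25.   4.  54.]
 [-25. -10.  43.]
 [-23.  -4.  54.]
 [-21.  -6.  51.]
 [-18.  -7.  54.]
 [-16.  -1.  55.]
 [-15. -11.  48.]
 [-12.  -3.  54.]
 [-10.  -9.  54.]
 [ -8.  -7.  55.]
 [ -6.  -4.  54.]
 [ -4.  -5.  54.]
 [ -1. -10.  53.]
 [  1. -12.  43.]
 [  3.  -2.  55.]
 [  5.  -3.  55.]
 [  7.   4.  53.]
 [  9. -10.  51.]
 [ 10.  -5.  53.]
 [ 11.  -8.  55.]
 [ 12.   9.  57.]
 [ 16.  10.  55.]
 [ 19.  10.  50.]
 [ 26.   9.  57.]
 [ 49. -12.  40.]
 [ 67. -11.  44.]
 [ 74. -12.  47.]
 [ 80.  -9.  49.]
 [ 85. -12.  46.]
 [ 88.  -8.  52.]
 [ 91. -13.  50.]
 [ 97.  -7.  50.]
 [106. -13.  42.]]
```

View pics/side14.png

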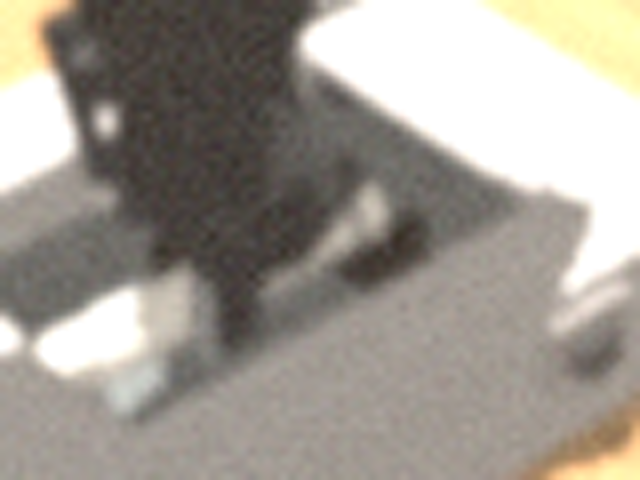

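```bash
sed -i 's/g=18.7; goto/g=13.; goto/' h.py; sed -i 's/18.7\*y/13*y/' h.py; python3 - <<'E'
from h import *
where();grasp([12,0,44],0);grasp([12,0,54],.14);grasp([12,0,65.5],.28)
E
```

```text
TCP case [20.9  0.1 31. ] grasp [20.9  0.1 44. ] down [-0.001 -0.    -1.   ] xax [ 0.001  1.    -0.   ] F [-4.9  2.9  1. ] w 0.0197 t 8.33 q [-0.26  0.7  -0.01  1.95  0.01  0.5   1.35]
xyz cm [-0.01 -0.    0.89] r [-0.001 -0.001 -0.   ] deg 0.1 | t 8.33 F [-4.9  2.9  1. ] w 0.0197
xyz cm [-0.01 -1.01  0.71] r [-0.141 -0.001 -0.   ] deg 8.1 | t 8.33 F [-4.9  2.9  1. ] w 0.0197
xyz cm [-0.01 -2.2   0.53] r [-0.281 -0.001 -0.   ] deg 16.1 | t 8.33 F [-4.9  2.9  1. ] w 0.0197
```

```bash
sed -i "s|sh=R.inv().apply(T-p)\*100|sh=R.inv().apply(T+OFF*Rt.as_matrix()[:,1]-np.array(s['position']))*100|" h.py; python3 - <<'E'
from h import *
where();grasp([12,0,44],0);grasp([12,0,49],.07);grasp([12,0,54],.14);grasp([12,0,60],.21);grasp([12,0,65.5],.28)
E
```

```text
TCP case [20.9  0.1 31. ] grasp [20.9  0.1 44. ] down [-0.001 -0.    -1.   ] xax [ 0.001  1.    -0.   ] F [-4.9  2.9  1. ] w 0.0197 t 8.33 q [-0.26  0.7  -0.01  1.95  0.01  0.5   1.35]
xyz cm [-0.01 -0.    0.89] r [-0.001 -0.001 -0.   ] deg 0.1 | t 8.33 F [-4.9  2.9  1. ] w 0.0197
xyz cm [-0.01 -0.51  0.55] r [-0.071 -0.001 -0.   ] deg 4.1 | t 8.33 F [-4.9  2.9  1. ] w 0.0197
xyz cm [-0.01 -1.05  0.22] r [-0.141 -0.001 -0.   ] deg 8.1 | t 8.33 F [-4.9  2.9  1. ] w 0.0197
xyz cm [-0.01 -1.71 -0.11] r [-0.211 -0.001 -0.   ] deg 12.1 | t 8.33 F [-4.9  2.9  1. ] w 0.0197
xyz cm [-0.01 -2.34 -0.44] r [-0.281 -0.001 -0.   ] deg 16.1 | t 8.33 F [-4.9  2.9  1. ] w 0.0197
```

Call:
arm_command:
  moves:
    - {"rx": 0, "ry": 0, "rz": 0, "x": 0, "y": 0, "z": 0.9, "gripper": -1}
    - {"rx": -0.04, "ry": 0, "rz": 0, "x": 0, "y": -0.2, "z": 0.7, "gripper": -1}
    - {"rx": -0.07, "ry": 0, "rz": 0, "x": 0, "y": -0.5, "z": 0.55, "gripper": -1}
    - {"rx": -0.1, "ry": 0, "rz": 0, "x": 0, "y": -0.8, "z": 0.4, "gripper": -1}
    - {"rx": -0.14, "ry": 0, "rz": 0, "x": 0, "y": -1.05, "z": 0.2, "gripper": -1}

```text
clock: 8.75
position: [0.5365, 0.0837, 0.0065]
tool_rot: [-1.713, 0.0, 1.62]
force: [0.4, 0.9, -0.7]
grip_width: 0.0199
```

```bash
python3 - <<'E'
from h import *
where();grasp([12,0,54],.14);grasp([12,0,60],.21);grasp([12,0,65.5],.28)
p,d,W=cloud("side")
cw=(W-[.516,.083,0])@Ro.from_euler('z',YAW).as_matrix()*1000
m=(abs(cw[...,1])<14)&(cw[...,2]>30)&(cw[...,2]<95)&(cw[...,0]<125)&((cw[...,0]>35)|(cw[...,0]<-5))&(cw[...,0]>-60)
k=cw[m]; k=k[np.argsort(k[:,0])]; print(k[::5].round().tolist())
cv2.imwrite("pics/side15.png",cv2.resize(p[130:220,270:370],None,fx=6,fy=6,interpolation=cv2.INTER_CUBIC)[:,:,::-1])
E
```

```text
TCP case [15.5 -0.3 41.2] grasp [13.7 -0.3 54. ] down [ 0.142 -0.    -0.99 ] xax [ 0.002  1.    -0.   ] F [ 0.4  0.9 -0.7] w 0.0199 t 8.75 q [-0.32  0.64  0.04  2.08  0.03  0.29  1.3 ]
xyz cm [ 0.03 -0.02  0.18] r [ 0.002 -0.002 -0.   ] deg 0.2 | t 8.75 F [ 0.4  0.9 -0.7] w 0.0199
xyz cm [ 0.03 -0.63 -0.25] r [-0.068 -0.002 -0.   ] deg 3.9 | t 8.75 F [ 0.4  0.9 -0.7] w 0.0199
xyz cm [ 0.03 -1.2  -0.66] r [-0.138 -0.002 -0.   ] deg 7.9 | t 8.75 F [ 0.4  0.9 -0.7] w 0.0199
[[-60.0, -12.0, 70.0], [-58.0, -6.0, 68.0], [-57.0, -9.0, 70.0], [-55.0, 6.0, 69.0], [-54.0, 4.0, 69.0], [-53.0, -7.0, 69.0], [-40.0, -10.0, 55.0], [-37.0, -11.0, 50.0], [-36.0, -1.0, 56.0], [-35.0, -11.0, 52.0], [-32.0, -12.0, 45.0], [-31.0, -7.0, 54.0], [-30.0, -13.0, 47.0], [-29.0, -8.0, 57.0], [-26.0, -13.0, 49.0], [-25.0, -4.0, 59.0], [-24.0, 2.0, 58.0], [-22.0, -12.0, 46.0], [-21.0, 6.0, 57.0], [-18.0, -7.0, 57.0], [-17.0, -10.0, 51.0], [-16.0, -12.0, 52.0], [-14.0, -10.0, 56.0], [-12.0, 1.0, 62.0], [-10.0, -6.0, 59.0], [-9.0, -12.0, 58.0], [-8.0, 1.0, 63.0], [-6.0, -13.0, 50.0], [55.0, -13.0, 58.0], [61.0, -14.0, 69.0], [66.0, -12.0, 65.0], [68.0, -10.0, 66.0], [72.0, -5.0, 75.0], [75.0, -10.0, 69.0], [77.0, -12.0, 70.0], [79.0, -10.0, 71.0], [80.0, -4.0, 73.0], [82.0, -10.0, 69.0], [85.0, -3.0, 74.0], [87.0, -9.0, 73.0], [87.0, -12.0, 71.0], [99.0, 6.0, 31.0], [104.0, 8.0, 31.0], [107.0, -1.0, 31.0], [118.0, 0.0, 66.0], [119.0, 10.0, 70.0], [120.0, -9.0, 71.0], [122.0, 9.0, 72.0], [124.0, -13.0, 71.0]]
```

View pics/side15.png

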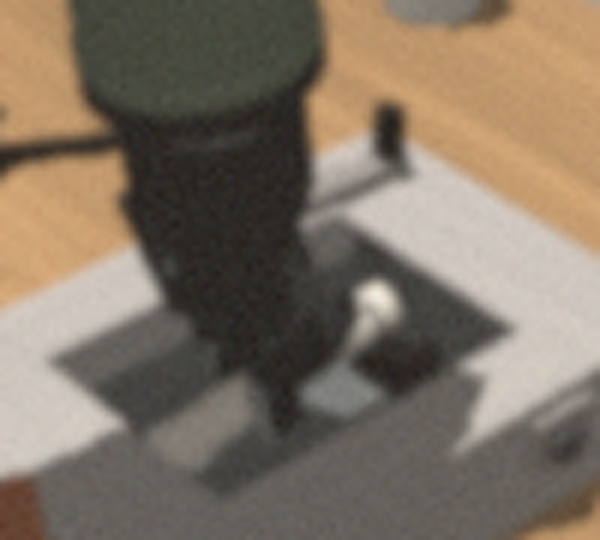

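```bash
python3 - <<'E'
from h import *
grasp([16,0,58],.19);grasp([20,0,62],.24)
E
```

```text
xyz cm [ 0.03 -0.35 -0.6 ] r [-0.046 -0.001 -0.   ] deg 2.6 | t 8.8 F [ 0.5 -0.  -0.9] w 0.0198
xyz cm [ 0.03 -0.7  -1.3 ] r [-0.096 -0.001 -0.   ] deg 5.5 | t 8.8 F [ 0.5 -0.  -0.9] w 0.0198
```

Call:
arm_command:
  moves:
    - {"rx": -0.025, "ry": 0, "rz": 0, "x": 0, "y": -0.2, "z": -0.3, "gripper": -1}
    - {"rx": -0.05, "ry": 0, "rz": 0, "x": 0, "y": -0.4, "z": -0.6, "gripper": -1}
    - {"rx": -0.07, "ry": 0, "rz": 0, "x": 0, "y": -0.6, "z": -0.9, "gripper": -1}
    - {"rx": -0.1, "ry": 0, "rz": 0, "x": 0, "y": -0.8, "z": -1.3, "gripper": -1}
    - {"rx": -0.1, "ry": 0, "rz": 0, "x": 0, "y": -0.8, "z": -1.3, "gripper": -1}

```text
clock: 9.22
position: [0.5469, 0.0841, 0.0159]
tool_rot: [-1.81, 0.002, 1.621]
force: [0.9, -1.0, -1.1]
grip_width: 0.0201
```

```bash
python3 - <<'E'
from h import *
where()
for i in (1,2,3,4,5): x=20+i*16; grasp([x,0,62+.25*(x-20)],.24)
p,d,W=cloud("side")
cv2.imwrite("pics/side16.png",cv2.resize(p[130:220,270:370],None,fx=6,fy=6,interpolation=cv2.INTER_CUBIC)[:,:,::-1])
E
```

```text
TCP case [22.6 -0.5 49.9] grasp [19.5 -0.4 62.5] down [ 0.237 -0.002 -0.972] xax [ 0.001  1.    -0.002] F [ 0.9 -1.  -1.1] w 0.0201 t 9.22 q [-0.33  0.61  0.05  2.14  0.21  0.16  1.12]
xyz cm [ 0.06  0.05 -1.69] r [-0.001 -0.001 -0.002] deg 0.1 | t 9.22 F [ 0.9 -1.  -1.1] w 0.0201
xyz cm [ 0.06  0.04 -3.34] r [-0.001 -0.001 -0.002] deg 0.1 | t 9.22 F [ 0.9 -1.  -1.1] w 0.0201
xyz cm [ 0.06  0.03 -4.99] r [-0.001 -0.001 -0.002] deg 0.1 | t 9.22 F [ 0.9 -1.  -1.1] w 0.0201
xyz cm [ 0.06  0.02 -6.64] r [-0.001 -0.001 -0.002] deg 0.1 | t 9.22 F [ 0.9 -1.  -1.1] w 0.0201
xyz cm [ 0.06  0.01 -8.29] r [-0.001 -0.001 -0.002] deg 0.1 | t 9.22 F [ 0.9 -1.  -1.1] w 0.0201
```

View pics/side16.png

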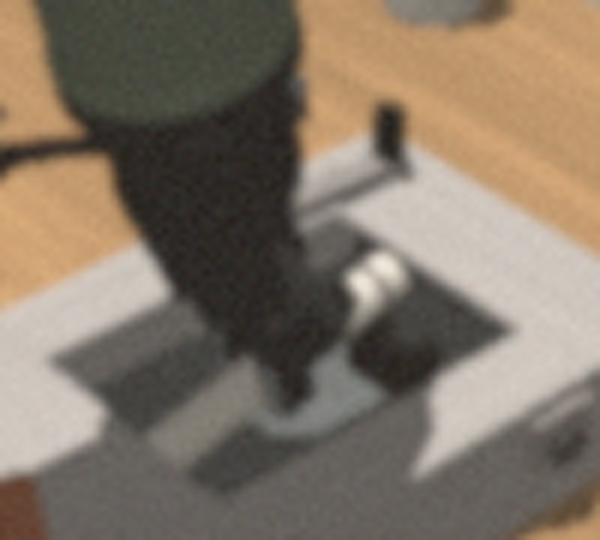

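Call:
arm_command:
  moves:
    - {"rx": 0, "ry": 0, "rz": 0, "x": 0, "y": 0, "z": -1.0, "gripper": -1}
    - {"rx": 0, "ry": 0, "rz": 0, "x": 0, "y": 0, "z": -2.2, "gripper": -1}
    - {"rx": 0, "ry": 0, "rz": 0, "x": 0, "y": 0, "z": -3.5, "gripper": -1}
    - {"rx": 0, "ry": 0, "rz": 0, "x": 0, "y": 0, "z": -5.0, "gripper": -1}
    - {"rx": 0, "ry": 0, "rz": 0, "x": 0, "y": 0, "z": -6.5, "gripper": -1}

```text
clock: 9.68
position: [0.6115, 0.0876, 0.0315]
tool_rot: [-1.81, -0.0, 1.621]
force: [0.5, -0.3, -1.3]
grip_width: 0.0199
```

```bash
python3 - <<'E'
from h import *
where()
for x in (100,115,130,150,165,180): grasp([x,0,62+.25*(x-20)],.24)
p,d,W=cloud("side")
cv2.imwrite("pics/side17.png",cv2.resize(p[100:230,260:390],None,fx=4.5,fy=4.5,interpolation=cv2.INTER_CUBIC)[:,:,::-1])
E
```

```text
TCP case [87.3 -0.3 65.5] grasp [84.2 -0.3 78.1] down [ 0.237 -0.    -0.971] xax [0.001 1.    0.   ] F [ 0.5 -0.3 -1.3] w 0.0199 t 9.68 q [-0.26  0.64 -0.01  1.97  0.2   0.3   1.17]
xyz cm [ 0.03 -0.01 -1.63] r [-0.    -0.001 -0.   ] deg 0.1 | t 9.68 F [ 0.5 -0.3 -1.3] w 0.0199
xyz cm [ 0.03 -0.01 -3.17] r [-0.    -0.001 -0.   ] deg 0.1 | t 9.68 F [ 0.5 -0.3 -1.3] w 0.0199
xyz cm [ 0.04 -0.02 -4.72] r [-0.    -0.001 -0.   ] deg 0.1 | t 9.68 F [ 0.5 -0.3 -1.3] w 0.0199
xyz cm [ 0.04 -0.03 -6.78] r [-0.    -0.001 -0.   ] deg 0.1 | t 9.68 F [ 0.5 -0.3 -1.3] w 0.0199
xyz cm [ 0.04 -0.04 -8.33] r [-0.    -0.001 -0.   ] deg 0.1 | t 9.68 F [ 0.5 -0.3 -1.3] w 0.0199
xyz cm [ 0.04 -0.05 -9.87] r [-0.    -0.001 -0.   ] deg 0.1 | t 9.68 F [ 0.5 -0.3 -1.3] w 0.0199
```

View pics/side17.png

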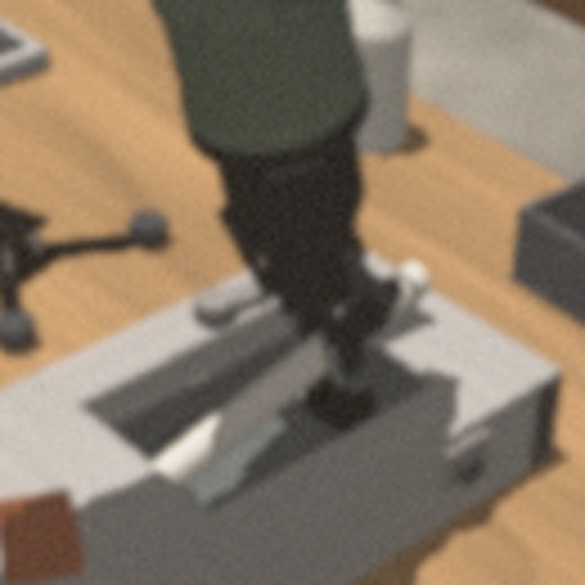

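Call:
arm_command:
  moves:
    - {"rx": 0, "ry": 0, "rz": 0, "x": 0, "y": -0.1, "z": -1.3, "gripper": -1}
    - {"rx": 0, "ry": 0, "rz": 0, "x": 0, "y": -0.3, "z": -2.6, "gripper": -1}
    - {"rx": 0, "ry": 0, "rz": 0, "x": 0, "y": -0.5, "z": -4.0, "gripper": -1}
    - {"rx": 0, "ry": 0, "rz": 0, "x": 0, "y": -1.4, "z": -5.0, "gripper": -1}
    - {"rx": 0, "ry": 0, "rz": 0, "x": 0, "y": -3.0, "z": -5.5, "gripper": -1}

```text
clock: 10.15
position: [0.6575, 0.0899, 0.0727]
tool_rot: [-1.809, -0.0, 1.621]
force: [-0.6, -0.1, -0.9]
grip_width: 0.0202
```

```bash
python3 - <<'E'
from h import *
where()
p,d,W=cloud("side")
cv2.imwrite("pics/side18.png",cv2.resize(p[100:230,260:390],None,fx=4.5,fy=4.5,interpolation=cv2.INTER_CUBIC)[:,:,::-1])
E
```

```text
TCP case [133.4  -0.4 106.7] grasp [130.3  -0.4 119.3] down [ 0.236 -0.    -0.972] xax [0.001 1.    0.   ] F [-0.6 -0.1 -0.9] w 0.0202 t 10.15 q [-0.21  0.63 -0.05  1.83  0.18  0.46  1.22]
```

View pics/side18.png

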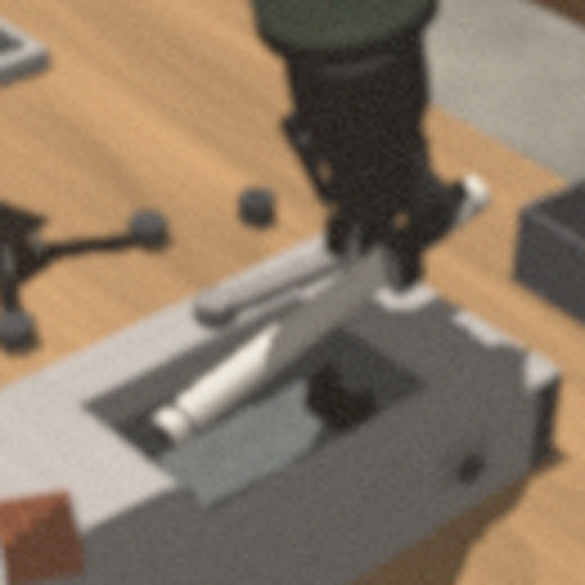

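Call:
arm_command:
  moves:
    - {"rx": 0, "ry": 0, "rz": 0, "x": 0, "y": -2.5, "z": -0.6, "gripper": -1}
    - {"rx": 0, "ry": 0, "rz": 0, "x": 0, "y": -5, "z": -1.2, "gripper": -1}
    - {"rx": 0, "ry": 0, "rz": 0, "x": 0, "y": -7.5, "z": -1.8, "gripper": -1}
    - {"rx": 0, "ry": 0, "rz": 0, "x": 0, "y": -9.5, "z": -2.3, "gripper": -1}
    - {"rx": 0, "ry": 0, "rz": 0, "x": 0, "y": -10.5, "z": -2.5, "gripper": -1}

```text
clock: 10.62
position: [0.6572, 0.0901, 0.1841]
tool_rot: [-1.813, -0.001, 1.621]
force: [1.2, -0.7, -0.2]
grip_width: 0.0198
```

Call:
arm_command:
  moves:
    - {"rx": 0, "ry": 0, "rz": 0, "x": 0, "y": 0, "z": 0, "gripper": -1}
    - {"rx": 0, "ry": 0, "rz": 0, "x": 0, "y": 0, "z": 0, "gripper": -1}
    - {"rx": 0, "ry": 0, "rz": 0, "x": 0, "y": 0, "z": 0, "gripper": -1}
    - {"rx": 0, "ry": 0, "rz": 0, "x": 0, "y": 0, "z": 0, "gripper": -1}
    - {"rx": 0, "ry": 0, "rz": 0, "x": 0, "y": 0, "z": 0, "gripper": -1}

```text
clock: 11.03
position: [0.6558, 0.09, 0.1802]
tool_rot: [-1.809, 0.0, 1.621]
force: [-0.7, 0.5, -0.9]
grip_width: 0.0202
```

```bash
python3 - <<'E'
from h import *
where(); print(np.abs(bot.observe()['qd']).max())
p,d,W=cloud("side")
for r in bot.masks_of("tube","side")[:2]:
    w=W[r['mask']]; w=w[np.isfinite(w).all(1)]; print(r['p'],r['box'],np.percentile(w,[2,50,98],axis=0).round(3))
cv2.imwrite("pics/side19.png",cv2.resize(p[50:250,200:420],None,fx=3,fy=3,interpolation=cv2.INTER_CUBIC)[:,:,::-1])
E
```

```text
TCP case [ 1.317e+02 -2.000e-01  2.142e+02] grasp [ 1.287e+02 -2.000e-01  2.268e+02] down [ 0.236 -0.001 -0.972] xax [ 0.001  1.    -0.   ] F [-0.7  0.5 -0.9] w 0.0202 t 11.03 q [-0.19  0.48 -0.08  1.76  0.14  0.68  1.26]
0.005452296087891571
0.75 [290.9, 103.7, 371.1, 165.7] [[0.477 0.069 0.183]
 [0.563 0.078 0.213]
 [0.713 0.091 0.252]]
0.55 [256.5, 208.9, 276.7, 230.4] [[0.353 0.023 0.069]
 [0.374 0.039 0.091]
 [0.398 0.072 0.095]]
```

View pics/side19.png

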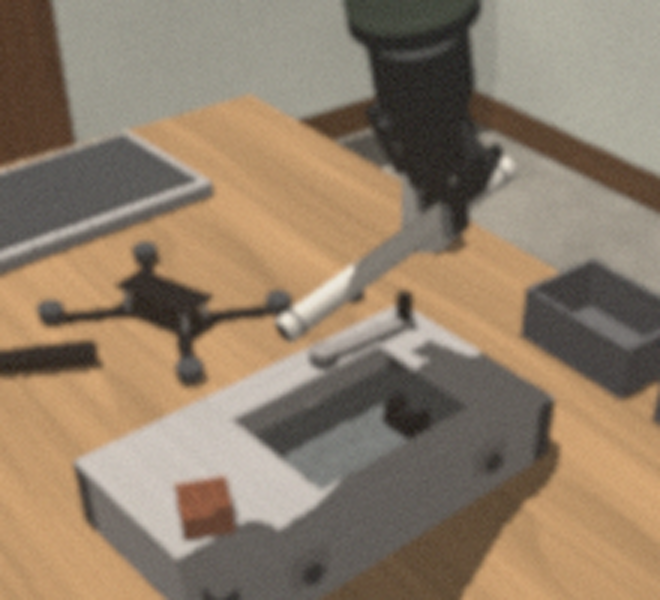

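```bash
python3 -c "
from workcell import bot
print(bot.job_done())"
```

```text
the job is handed in; nothing more can be done
None
```

The cam lock arm is swung aside and the tube is out of the case, held still in the gripper. I handed the job in at about 11 s. No verdict is reported.

- **Cam arm:** I pushed its stud round until the arm lay along the case. In the last picture the stud sits where an angle of about 1.5 rad would put it (needed: above 1.2).
- **Tube:** I slid it about 6 cm towards the robot and tilted its far end up to about 14° through the window. Then I drew it out along its axis and lifted it clear. Its lowest seen point is about 0.18 m above the bench (needed: 0.123 m). The grip opening reads 20 mm on the 22 mm tube, and the joints are almost still.
- **Bystanders:** the heat sink measures in the same place as at the start. The frame looks unmoved by eye. I did not measure the pad, battery, driver, cup or motor again.

**Disagreement:** the reported TCP was about 35 mm beyond the fingertips that the cameras saw. Because of this my first push passed over the stud without touching it. I worked with the corrected length from then on, and the later pictures and contacts agreed with it.

**Close call:** during the tilt, joint 6 came down to its lower limit of 0.16. It moved away as the tube came out.

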